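# Make up the empty place of a filtration manifold

### The job

Make up the empty place of the filtration manifold like the finished one beside it. First tip the support disc, which was left standing on its edge, over with a light push so that it lies flat about where it stood with its smooth face up and its spigot down; then take the filter head from its leaning stand and stand it upright with its taper home in the empty port, lay the disc on the head with its spigot in the head's bore, and lower the funnel over the disc until it rests level on it. Last of all open the vacuum by turning the valve lever fully into line with the outlet, and do not shift the black pouch or tip the funnel over on the way.

Things in the scene. Friction and masses are not known exactly. Their poses are not given: they have to be found in the camera images.
- manifold: two-place filtration manifold, fixed: steel tube 40 mm thick along its own y axis, 32 mm up, on feet 78 mm deep. Origin on the worktop under the axis of the empty port; z up, -x looks to the robot. The finished place (head, disc and funnel mounted, 182 mm high, 61 mm wide) stands at y = -160 mm, the brass ball valve at y = +125 mm, its outlet nozzle ends at y = +183 mm
- port (a point): centre of the empty port's mouth, 86 mm above the worktop. The port is a black conical socket, 35 mm wide at the mouth and 25 mm at its bottom 36 mm lower, outside 47 mm wide; z up. PTFE-lined: the polished taper slides in and centres itself. The head is home when its taper's tip lies about 34 mm below this point
- valve (a joint): the ball valve's lever, which swings level about a vertical axis: 0 = shut, lever across the line (pointing along the manifold's -x, towards the robot); 1.57 = open, lever along the outlet (the manifold's +y), a quarter turn clockwise seen from above, to the stop. Starts between 0 and 0.2; it needs about 0.1 N m and stays where it is left
- valve_pivot (a point): point on the lever's vertical axis, 60 mm above the worktop, at the manifold's (0, +125 mm). The lever is a flat steel bar with a black grip, 14 mm wide; the grip reaches from 23 mm to 69 mm from this axis and from 57 to 67 mm above the worktop, nothing below it
- lever_end (a point): point on the lever's grip 58 mm from the lever's axis, 62 mm above the worktop
- stand: white plastic draining stand fixed to the worktop, foot 100 x 64 mm; a conical socket between two cheeks 38 mm high, leaning 20 degrees from vertical towards the stand's own -x (to the robot). Origin: centre of its underside; z up
- head: steel filter head, 55 mm high, starts in the leaning stand. Origin at its taper's tip, z along it to the flange. Taper 25.8 mm wide at 1 mm, 34.8 mm wide at 34 mm, matching the port; neck 30 mm wide to 44 mm; round flange 44 mm wide from 44 to 55 mm, to grip; in its top a bore 37 mm wide, 5 mm deep. About 0.22 kg
- disc: steel perforated support disc: round plate 47 mm wide, 6 mm thick, one face smooth with holes; on the other face a chamfered spigot 32 mm wide, 4 mm high. Origin: centre of the spigot's end; z axis through the plate (z = 4 to 10 mm) and out of the smooth face. Starts on its edge: z axis level, any heading, origin 23.5 mm above the worktop. About 0.07 kg
- disc_face (a point): centre of the disc's smooth face, 10 mm along its z axis. The disc on edge falls if leaned about 6 degrees or pushed near its top; pushed on the smooth face it lands spigot down; pushed along its plane it rolls. Laid on the head, spigot in the bore, its origin lies about 51 mm along the head's z axis
- funnel: straight steel funnel, open tube 74 mm high standing on its skirt. Origin: centre of its lower opening, z up. Skirt 61 mm wide at the bottom (55 mm inside), 51 mm inside at 5.5 mm, where a shoulder with a 42 mm opening comes to rest on the disc; collar 57 mm wide up to 10 mm; above it the tube to grip, 50 mm wide. On the disc, its origin is 4.5 mm above the disc's. About 0.18 kg
- pouch: bystander, loose: black zipped pouch, 46 x 76 mm, 25 mm high; origin at the centre of its underside
- cup: bystander, fixed to the worktop: specimen cup with a red lid, 58 mm wide, 59 mm high; origin at the centre of its foot
- vial_1: bystander, fixed to the worktop: small white vial with a blue cap, 25 mm wide, 49 mm high; origin at the centre of its foot
- vial_2: bystander, fixed to the worktop: small white vial with a green cap, 25 mm wide, 49 mm high; origin at the centre of its foot
Mind the look-alikes: they are no part of the job. Leave any green look-alike of the head alone.

How it is judged (in metres and radians):
On the way, in this order (a step that is already met when the one before it is completed fails the run):
1. the disc has been tipped over: it lies flat on the worktop, smooth face up, about where it stood (angle between disc's own z axis and vertical below 0.08 rad and height (world z) of disc below 0.004 m and distance of disc from where it was at the start of the episode below 0.07 m and linear speed of disc below 0.03 m/s), for 0.2 s.
2. the head stands upright with its taper home in the empty port, let go (horizontal distance between head and port below 0.003 m and z of head in the frame of port between -0.0375 and -0.0305 m and angle between head's own z axis and vertical below 0.05 rad and contact force between the fingers and head below 0.05 N), for 0.2 s.
3. the disc lies flat on the head, spigot in the bore, let go (horizontal distance between head and port below 0.003 m and z of head in the frame of port between -0.0375 and -0.0305 m and angle between head's own z axis and vertical below 0.05 rad and horizontal distance between disc and head below 0.004 m and z of disc in the frame of head between 0.049 and 0.053 m and angle between disc's own z axis and vertical below 0.06 rad and contact force between the fingers and disc below 0.05 N), for 0.2 s.
4. the funnel rests level on the disc, let go (horizontal distance between head and port below 0.003 m and z of head in the frame of port between -0.0375 and -0.0305 m and angle between head's own z axis and vertical below 0.05 rad and horizontal distance between disc and head below 0.004 m and z of disc in the frame of head between 0.049 and 0.053 m and angle between each of disc, funnel's own z axis and vertical below 0.06 rad and horizontal distance between funnel and disc below 0.004 m and z of funnel in the frame of disc between 0.0025 and 0.0065 m and contact force between the fingers and funnel below 0.05 N), for 0.2 s.
5. the valve lever is turned into line with the outlet (value of joint valve above 1.4 rad), for 0.2 s.
At the end, for the whole second after the job is handed in: Head upright (0.05 rad) in the empty port, within 3 mm of its axis, tip 30.5 to 37.5 mm below its mouth; disc on the head, smooth face up, within 4 mm of its axis, origin 49 to 53 mm along it; funnel level on the disc, within 4 mm, origin 2.5 to 6.5 mm above its; lever past 1.4 rad; all at rest (horizontal distance between head and port below 0.003 m and z of head in the frame of port between -0.0375 and -0.0305 m and angle between head's own z axis and vertical below 0.05 rad and horizontal distance between disc and head below 0.004 m and z of disc in the frame of head between 0.049 and 0.053 m and angle between each of disc, funnel's own z axis and vertical below 0.06 rad and horizontal distance between funnel and disc below 0.004 m and z of funnel in the frame of disc between 0.0025 and 0.0065 m and value of joint valve above 1.4 rad and linear speed of each of funnel, disc, head below 0.02 m/s); the robot touches nothing.
It fails at once if the funnel is tipped over (angle between funnel's own z axis and vertical above 0.5 rad).
It fails at once if the black pouch is turned over or moved more than 30 mm (angle between pouch's own z axis and vertical above 0.5 rad or distance of pouch from where it was at the start of the episode above 0.03 m).
It also fails if it takes over 72 s, if anything falls off the work surface, if the arm or the gripper's body presses on something with over 40 N, if the wrist force passes 120 N, or if a joint passes its speed limit or range.

### The arm

A 7-joint arm with a two-finger parallel gripper is mounted at the origin on a cart in front of the work surface, level with it; the furniture and walls round the work are solid. World frame = base frame: x ahead of the robot, y to its left, z up, the work surface at z = 0. Lengths are in mm, angles in rad, forces in N, time in s.
With the tool pointing down it reaches from about 400 to 900 mm from the base axis. Payload 5.5 kg.
Tool frame: the origin (TCP) lies at the very end of the fingers, on their centre line; the grasp point (between the pads) lies 19 mm behind it; z points along the fingers, x is the direction in which the jaws open and shut, and the axes are right-handed (so a half turn about z gives the same grasp; the last joint's range is limited). The gripper opens to 85 mm and grips with 20 to 120 N. Pads are 22 mm wide; open, the fingers measure 114 mm over their backs; the gripper's body (76 mm by 85 mm) begins 54 mm behind the grasp point. The pads swing forward as they close: fully open they stand 13 mm farther back than shut.
Start: joints at [0.263, 0.501, -0.427, 1.55, 0.221, 1.138, -0.21], TCP at [650, 0.037, 231.31] pointing down, gripper open.
Joint ranges: [-2.88, 2.88], [-0.31, 2.03], [-1.54, 1.56], [0.2, 2.42], [-1.41, 4.55], [0.19, 2.02], [-2.57, 2.57]. Speed limits (rad/s): [2.57, 2.57, 3.14, 3.14, 3.14, 3.14, 3.14].

### API

Orientations are given as a rotation vector (axis times angle).
In Python, from station import * gives the robot as it stands.
- The arm moves only by the shell command python3 -m crank 'ROWS' [FORCE]. ROWS is JSON, a list of rows, each a list of 7 numbers: the opening in per cent of the stroke, from 0 (shut) to 100 (fully open), then the shift along the tool's x, y, z in mm, then the turn, a rotation vector about the tool's x, y, z in rad. A call has 1 to 5 rows; each row is the pose to reach, as a shift and turn from the pose commanded when the call began, along the tool's axes at that moment; what a row does not reach only later rows make up. A row lasts 1/10 s, in which the tool goes at most 50 mm and 8.59 degrees, less where a joint would pass 70% of its speed; a pose out of reach is approached as far as the arm can. A call with a gripper value outside its range is refused whole. The fingers move at their own pace and stop on an object; FORCE is the grip in N (left out, the last holds). Time passes only in rows, so rows that repeat a pose let the fingers close. It gives the time, the measured TCP pose, the force and the opening at its end, in the units of the state.
- read_state(): the state, without advancing time (a new reading comes with each control period).
- camera(name): name is "scene" or "side" or "wrist"; returns a dict with "image" (400x640x3 uint8, red, green, blue), "camera_matrix" (3x3 intrinsics, pixels), "eye" and "rotation" of the camera in the world; the wrist camera has in their place "T_tool_cam" (4x4, takes a point from camera to tool coordinates, whose origin is the TCP and whose axes are the tool frame's). Camera axes: x right, y down, z forward; pixel columns grow to the right and rows downward; lengths in mm; the calibration is good to about 2 mm. A picture is of the moment at which its call begins: read the wrist's pose just before it. There is no depth.
- sign_off(): hands the job in, once; it reports no verdict.
The state is a dict: "clock": time; "joint_pos": joint angles; "dq": joint speeds; "effort": joint torques, N m; "position": TCP position; "ee_rot": TCP orientation; "wrist_force": force on the tool from outside, world axes, zero at the start; "wrist_torque": the same for the moment, N m; "gripper_width": finger opening in mm.
Only numpy, scipy, OpenCV 4.12 (cv2) and the standard library are available. Lean on these libraries where they do the work, as an engineer would, in place of code of your own. Each camera call takes 0.05 s, during which the arm holds its last target.

## Working session

There is one attempt and no reset: what is moved stays moved. The work goes in short steps, Python scripts to look and compute and a shell command to move; the robot and the scene stay as the last step left them, time stands still between calls to the robot, and variables do not carry over. Pictures are saved under pics/ and viewed, and the job is handed in when it is done.

```bash
ls; mkdir -p pics; python3 - <<'E'
from station import *
import cv2
print(read_state())
for n in ["scene","side","wrist"]:
    c=camera(n); cv2.imwrite(f"pics/{n}0.png",c["image"][:,:,::-1])
    print(n,{k:v for k,v in c.items() if k!="image"})
E
```

```text
pics
{'clock': 0.0, 'joint_pos': array([ 0.26321381,  0.5018584 , -0.42682172,  1.55144745,  0.22082247,
        1.13829042, -0.21027193]), 'dq': array([ 0.00274924,  0.00046711,  0.00043801, -0.00113757,  0.00055127,
        0.00189493,  0.00109019]), 'effort': array([ 1.57038257e-04, -5.69523740e+01, -5.81651285e+00, -2.80938792e+01,
        1.07328620e-02,  1.20940185e-02,  1.30241034e-05]), 'position': array([ 6.49311147e+02, -4.03375868e-02,  2.30256487e+02]), 'ee_rot': array([-3.14152583e+00, -1.64633409e-04,  3.04322295e-03]), 'wrist_force': array([0.1709997 , 0.14687019, 0.58361873]), 'wrist_torque': array([ 0.00752237,  0.01636589, -0.0375738 ]), 'gripper_width': 85.52680941223635}
scene {'camera_matrix': array([[439.06095356,   0.        , 323.66880349],
       [  0.        , 439.06095356, 201.10795515],
       [  0.        ,   0.        ,   1.        ]]), 'eye': array([ 93.21404905, 719.00890057, 675.11319877]), 'rotation': array([-0.6458025 ,  2.50627555, -1.29392409])}
side {'camera_matrix': array([[490.0830658 ,   0.        , 320.09114224],
       [  0.        , 490.0830658 , 201.88629784],
       [  0.        ,   0.        ,   1.        ]]), 'eye': array([  102.87432947, -1074.60979091,   731.08060175]), 'rotation': array([-2.06016945,  0.38046672, -0.23096199])}
wrist {'camera_matrix': array([[319.42892065,   0.        , 318.59008656],
       [  0.        , 319.42892065, 195.02912062],
       [  0.        ,   0.        ,   1.        ]]), 'T_tool_cam': array([[ 9.99999361e-01, -1.67052663e-04, -1.11775619e-03,
        -8.68766884e-01],
       [ 5.03035285e-04,  9.51436594e-01,  3.07844368e-01,
        -7.91741410e+01],
       [ 1.01204792e-03, -3.07844734e-01,  9.51436070e-01,
        -1.42138934e+02],
       [ 0.00000000e+00,  0.00000000e+00,  0.00000000e+00,
         1.00000000e+00]])}
```

View pics/scene0.png

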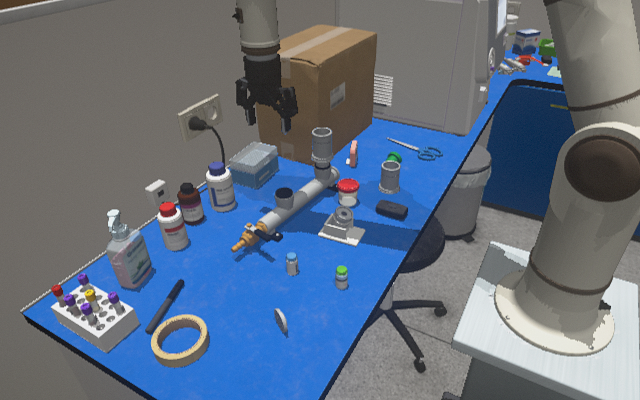

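View pics/side0.png

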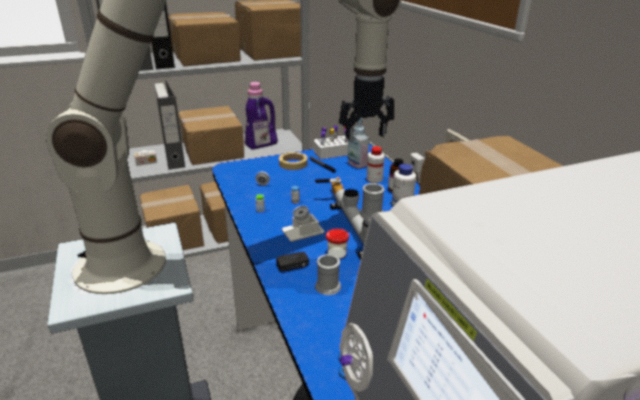

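View pics/wrist0.png

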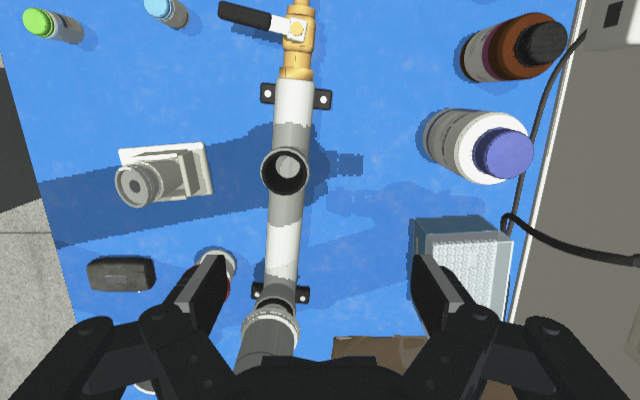

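Scene camera: disc on edge at (281,321), head in the stand at (343,215), funnel at (390,177) with the green look-alike behind at (395,157), finished place at (321,150), port at (285,197), valve at (258,237). Wrist: port mouth at (285,170), lever grip from (220,10) to (272,22), and head flange at (135,187).

```bash
cat > h.py <<'E'
from station import *
import numpy as np, cv2
from scipy.spatial.transform import Rotation as R
def cam(name):
    s=read_state(); c=camera(name)
    K=c["camera_matrix"]
    if name=="wrist":
        T=np.eye(4);T[:3,:3]=R.from_rotvec(s["ee_rot"]).as_matrix();T[:3,3]=s["position"]
        T=T@c["T_tool_cam"]; Rm=T[:3,:3]; e=T[:3,3]
    else: Rm=R.from_rotvec(c["rotation"]).as_matrix(); e=c["eye"]
    return c["image"],K,Rm,e
def onz(v,uv,z):
    _,K,Rm,e=v; d=Rm@np.linalg.inv(K)@[uv[0],uv[1],1]; return e+d*(z-e[2])/d[2]
def proj(v,p):
    _,K,Rm,e=v; q=(np.atleast_2d(p)-e)@Rm; q=q@K.T; return q[:,:2]/q[:,2:]
def tri(obs):
    A=np.zeros((3,3));b=np.zeros(3)
    for v,uv in obs:
        _,K,Rm,e=v; d=Rm@np.linalg.inv(K)@[uv[0],uv[1],1]; d/=np.linalg.norm(d); P=np.eye(3)-np.outer(d,d);A+=P;b+=P@e
    return np.linalg.solve(A,b)
def save(v,name,box=None,s=1,pts=None):
    im=v[0][:,:,::-1].copy()
    if box: x0,y0,x1,y1=box; im=im[y0:y1,x0:x1]
    else: x0=y0=0
    im=cv2.resize(im,None,fx=s,fy=s,interpolation=cv2.INTER_CUBIC)
    if pts is not None:
        for p in pts: cv2.circle(im,(int((p[0]-x0+.5)*s),int((p[1]-y0+.5)*s)),1,(0,0,255),-1)
    cv2.imwrite("pics/"+name,im)
def circ(c,r,n=48,ax=(0,0,1)):
    ax=np.array(ax,float)/np.linalg.norm(ax); a=np.cross(ax,[0.3,1,.2]);a/=np.linalg.norm(a);b=np.cross(ax,a)
    t=np.linspace(0,2*np.pi,n,endpoint=False)[:,None]; return np.array(c)+r*(np.cos(t)*a+np.sin(t)*b)
def world2tool(d):
    return R.from_rotvec(read_state()["ee_rot"]).as_matrix().T@np.array(d,float)
E
python3 - <<'E'
from h import *
w=cam("wrist");s=cam("scene");d=cam("side")
save(w,"w1.png",(100,0,360,240),3)
save(s,"s1.png",(225,190,415,345),4)
save(d,"d1.png",(240,150,400,310),4)
print("port",onz(w,(284,170),86)); print("pivot",onz(w,(297,28),62)); 
print("finished top", tri([(s,(322,133)),(w,(265,350))]))
print("disc scene top",onz(s,(281,321),23),"side",onz(d,(262,178),23))
print("funnel",onz(s,(390,167),74),onz(d,(329,261),74))
print("pouch",onz(w,(121,273),25),onz(s,(392,209),20))
E
```

```text
port [616.25320175  10.58708176  86.        ]
pivot [629.19683571 132.12553252  62.        ]
finished top [ 597.97962167 -132.56822172  172.42788915]
disc scene top [436.64186958 292.38813557  23.        ] side [439.67769067 297.42521133  23.        ]
funnel [ 442.07833269 -240.85470788   74.        ] [ 446.89254055 -253.19750999   74.        ]
pouch [ 402.02888493 -135.38789952   25.        ] [ 390.18121569 -137.69456046   20.        ]
```

View pics/w1.png

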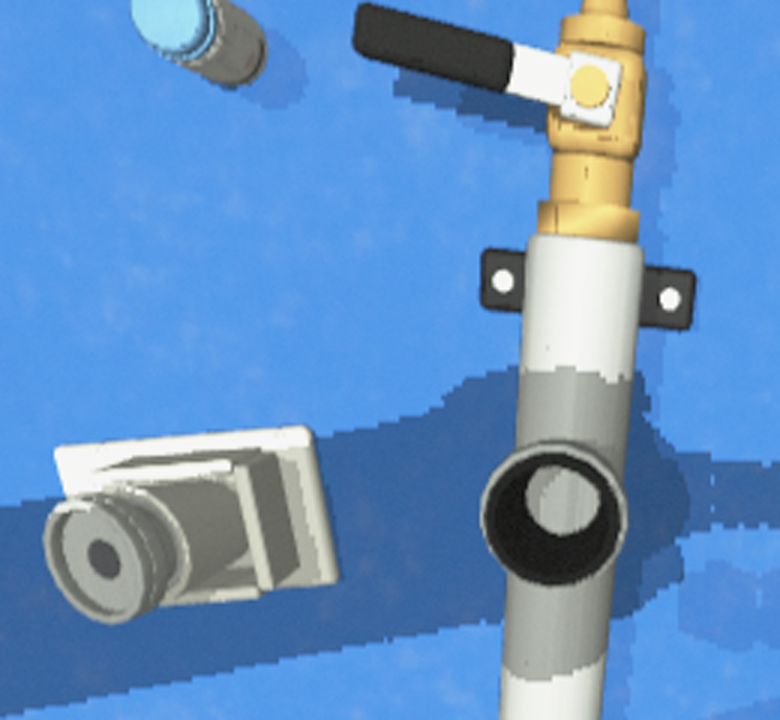

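View pics/s1.png

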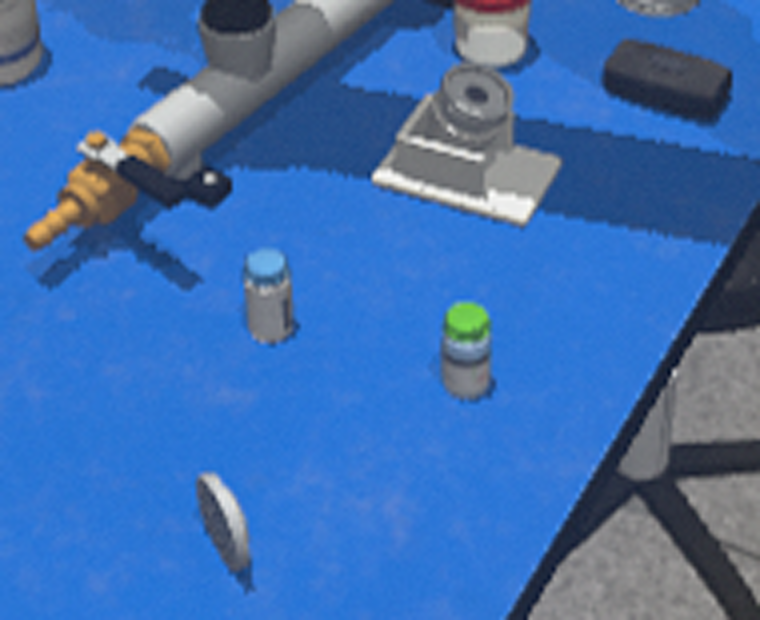

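View pics/d1.png

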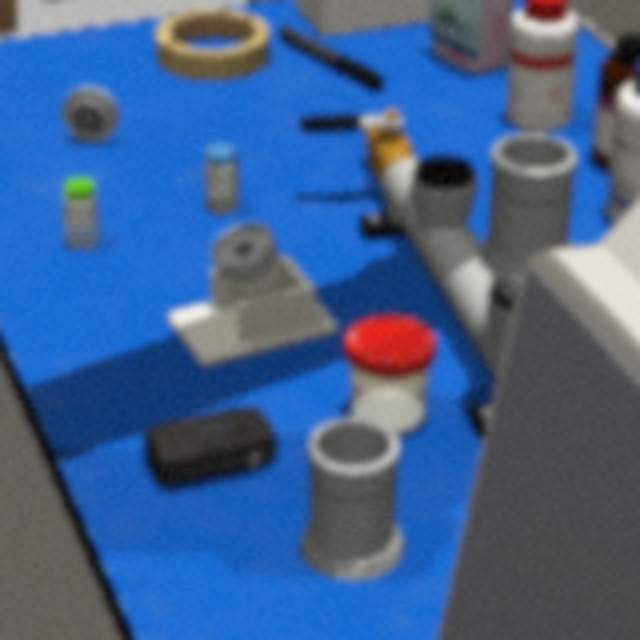

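Wrist crop: port mouth centre around (284,171), lever nearly shut pointing to -x, head leaning towards the robot. The disc's holed (dark) face appears to look to the +x/+y side, but the side view shows a ringed face; I need a close look at it.

```bash
python3 -m crank '[[100,-36,-50,0,0,0,0],[100,-72,-100,0,0,0,0],[100,-108,-150,0,0,0,0],[100,-144,-200,0,0,0,0],[100,-170,-250,0,0,0,0]]'
python3 -m crank '[[100,0,-30,0,0,0,0],[100,0,-30,0,0,0,0],[100,0,-30,0,0,0,0]]'
python3 - <<'E'
from h import *
w=cam("wrist"); save(w,"w2.png"); print(read_state()["position"],proj(w,[438,295,20]))
E
```

```text
clock: 0.8
position: [505.7, 206.2, 231.5]
ee_rot: [3.141, -0.001, 0.001]
wrist_force: [0.8, 0.3, -0.5]
gripper_width: 85.4
clock: 1.1
position: [507.1, 235.7, 231.4]
ee_rot: [3.141, 0.003, 0.0]
wrist_force: [0.3, 0.6, 0.6]
gripper_width: 85.9
[507.50017282 234.29496494 231.17805373] [[255.39768474 111.0002837 ]]
```

View pics/w2.png

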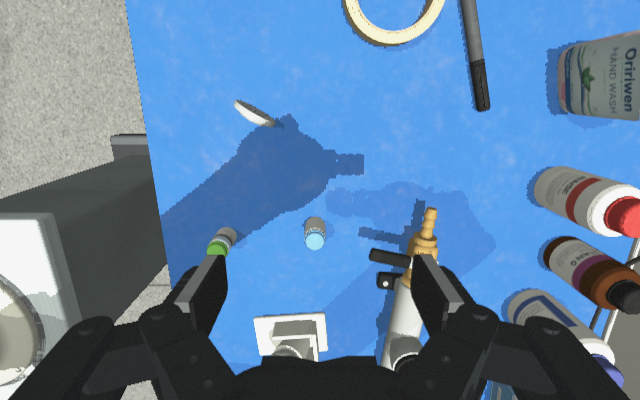

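```bash
python3 -m crank '[[100,0,-40,0,0,0,0],[100,0,-80,40,0,0,0],[100,0,-80,60,0,0,0],[100,0,-80,60,0,0,0]]'
python3 - <<'E'
from h import *
w=cam("wrist"); save(w,"w3.png"); print(read_state()["position"],proj(w,[438,295,20]))
u=proj(w,[438,295,20])[0].astype(int); save(w,"w3c.png",(max(u[0]-60,0),max(u[1]-50,0),u[0]+60,u[1]+50),6)
E
```

```text
clock: 1.55
position: [505.3, 313.1, 167.4]
ee_rot: [3.138, -0.0, -0.01]
wrist_force: [-0.0, -0.9, -1.6]
gripper_width: 85.4
[506.75422522 312.69600747 169.38292498] [[250.55112393 197.91616675]]
```

View pics/w3.png

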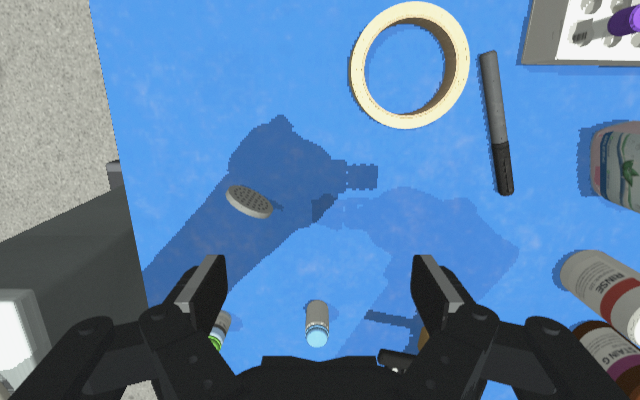

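View pics/w3c.png

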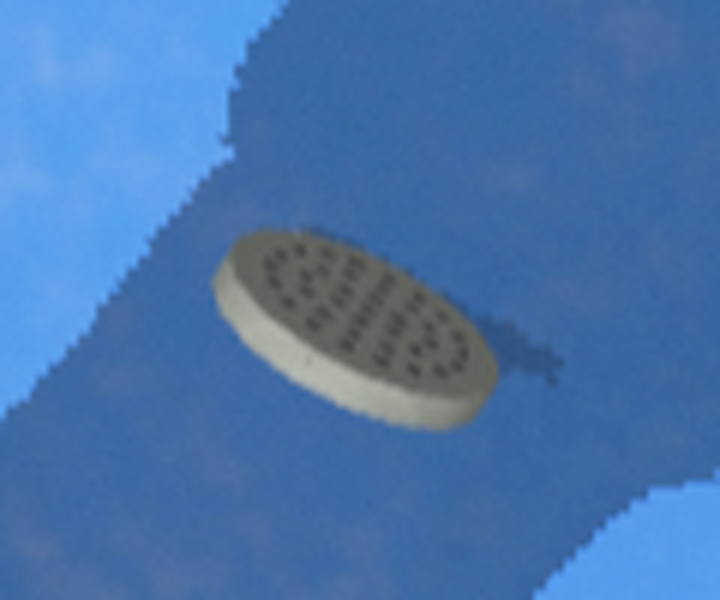

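The close crop shows the perforated smooth face looking to image up-right (+y and a bit +x), bright rim below: this is the disc (candidates: disc at wrist (250,198), tape ring (410,65) and finished place are excluded).

```bash
cat > fitd.py <<'E'
from h import *
from scipy.optimize import minimize
w=cam("wrist"); im=w[0].astype(float)
# mask: non-blue
b=(im[:,:,2]-im[:,:,0]); m=((b<30)).astype(np.uint8)
u0,v0=190,147; sub=m[v0:v0+100,u0:u0+120]
n,l,st,ce=cv2.connectedComponentsWithStats(sub); print(st,ce)
k=1+np.argmax(st[1:,4]); M=(l==k)
def model(p):
    x,y,a=p; n=np.array([np.cos(a),np.sin(a),0]); # x,y = face centre
    f=np.array([x,y,23.5]); P=np.vstack([circ(f,23.5,ax=n),circ(f-6*n,23.5,ax=n),circ(f-6*n,16,ax=n),circ(f-10*n,15,ax=n)])
    return proj(w,P),f
def cost(p):
    q,_=model(p); h=cv2.convexHull(((q-[u0,v0])*16).astype(np.int32).reshape(-1,1,2))
    z=np.zeros(M.shape,np.uint8); cv2.fillConvexPoly(z,h,1,shift=4); return np.sum((z>0)!=M)
best=min((minimize(cost,[440,295,a],method="Nelder-Mead",options=dict(initial_simplex=[[440,295,a],[450,295,a],[440,305,a],[440,295,a+.3]])) for a in (0.6,.9,1.2,1.5)),key=lambda r:r.fun)
print(best.x,best.fun,M.sum()); q,_=model(best.x); save(w,"w3f.png",(190,147,310,247),6,q)
E
python3 fitd.py
```

```text
[[    0     0   120   100 11010]
 [   34    38    48    32   990]] [[59.70399637 49.12788374]
 [57.23131313 53.63838384]]
[439.13578967 295.93847289   1.1090922 ] 106.0 990
```

View pics/w3f.png

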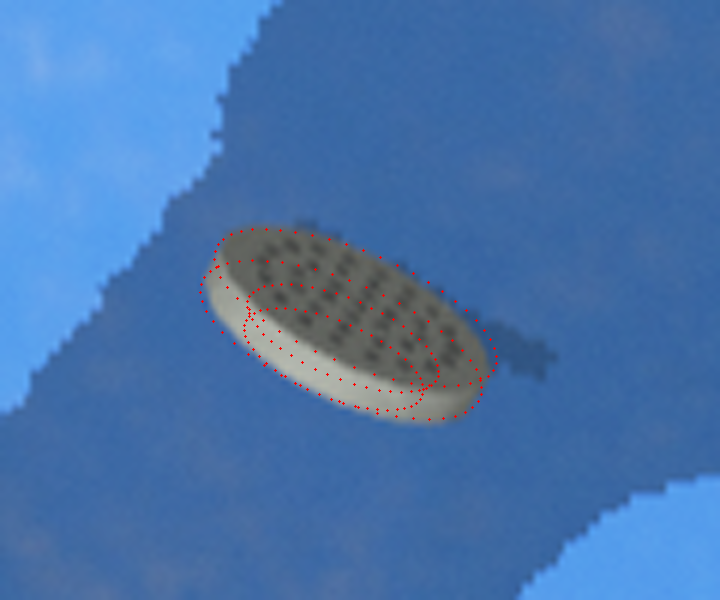

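```bash
python3 -m crank '[[0,-20,-10,20,0,0,0.12],[0,-40,-15,50,0,0,0.24],[0,-52,-15,80,0,0,0.36],[0,-52,-15,110,0,0,0.4625],[0,-52,-15,110,0,0,0.4625]]'
python3 -m crank '[[0,0,0,0,0,0,0],[0,0,0,0,0,0,0],[0,0,0,0,0,0,0]]'
python3 - <<'E'
from h import *
w=cam("wrist"); save(w,"w4.png"); s=read_state(); print(s["position"],s["gripper_width"])
n=np.array([np.cos(1.109),np.sin(1.109),0])
print(world2tool(np.array([439.1,295.9,38])+35*n-s["position"]), world2tool(-n))
E
```

```text
clock: 2.15
position: [454.6, 327.1, 59.7]
ee_rot: [3.053, -0.723, -0.003]
wrist_force: [-0.5, -1.3, 0.1]
gripper_width: 12.6
clock: 2.45
position: [457.1, 330.7, 63.4]
ee_rot: [-3.055, 0.719, -0.004]
wrist_force: [0.2, -0.4, 0.3]
gripper_width: 0.1
[456.75384396 330.52659621  63.07303897] -0.2042227325034178
[-0.41266369  3.93294534 25.06196049] [ 8.19925776e-04  9.99996068e-01 -2.68190513e-03]
```

View pics/w4.png

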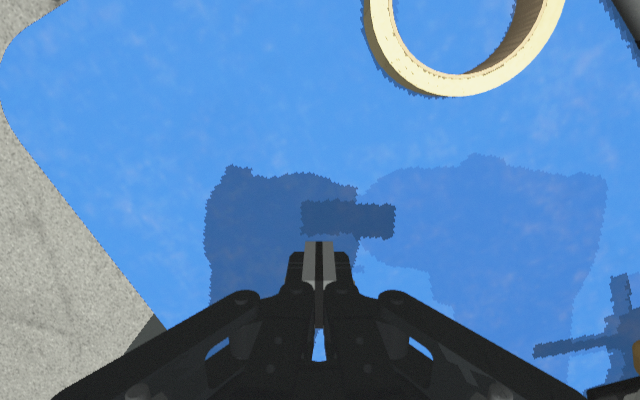

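```bash
python3 -m crank '[[0,0,4,12,0,0,0],[0,0,4,25,0,0,0],[0,0,12,25,0,0,0],[0,0,20,25,0,0,0],[0,0,22,25,0,0,0]]'
python3 -m crank '[[0,0,2,0,0,0,0],[0,0,4,0,0,0,0],[0,0,6,0,0,0,0],[0,0,8,0,0,0,0],[0,0,10,0,0,0,0]]'
python3 - <<'E'
from h import *
s=read_state(); print(s["position"]); v=cam("scene"); save(v,"s2.png",(225,250,345,350),6)
E
```

```text
clock: 3.0
position: [444.6, 308.8, 35.9]
ee_rot: [3.056, -0.72, -0.001]
wrist_force: [0.5, 0.5, -0.6]
gripper_width: 0.4
clock: 3.5
position: [440.9, 301.5, 36.4]
ee_rot: [-3.058, 0.72, -0.0]
wrist_force: [0.1, 0.8, 0.1]
gripper_width: -0.2
[440.94539506 301.4555254   36.41015119]
```

View pics/s2.png

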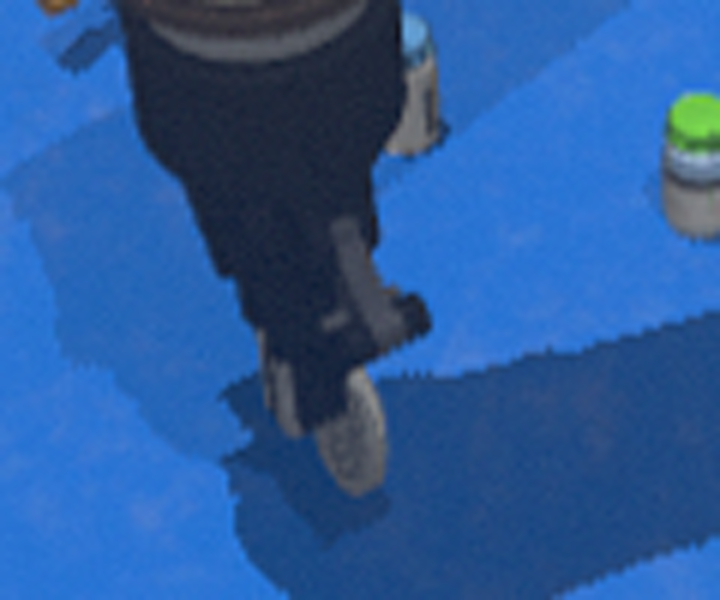

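```bash
python3 -m crank '[[0,0,1,0,0,0,0],[0,0,1,0,0,0,0]]'
python3 - <<'E'
from h import *
v=cam("scene"); save(v,"s3.png",(225,250,345,350),5)
v=cam("side"); save(v,"d3.png",(220,140,320,220),6)
E
```

```text
clock: 3.75
position: [440.5, 300.5, 36.3]
ee_rot: [3.058, -0.72, 0.0]
wrist_force: [-0.6, 0.3, -0.4]
gripper_width: 0.1
```

View pics/s3.png

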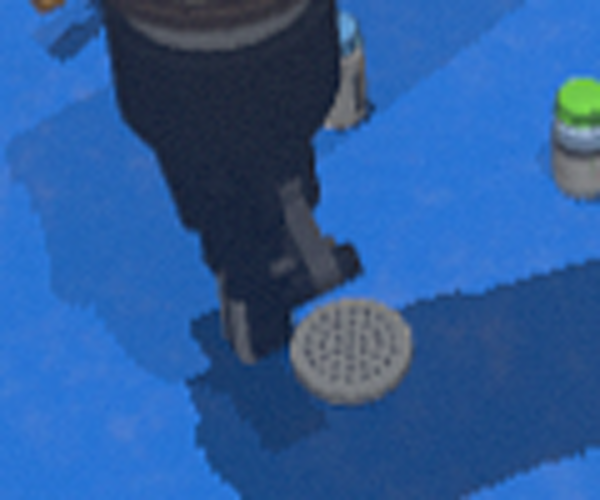

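View pics/d3.png

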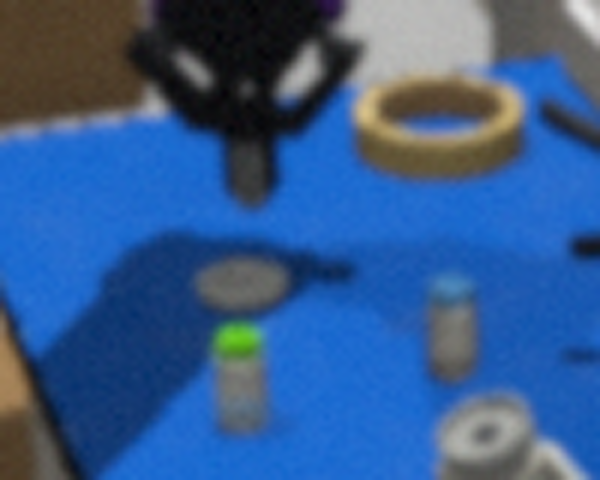

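Disc lies flat, holed face up, at scene pixel (295,320). Retreating upward and moving to look at the head and port.

```bash
python3 -m crank '[[60,0,-5,-40,0,0,0],[60,0,-5,-90,0,0,-0.12],[60,0,-5,-140,0,0,-0.24],[60,0,-5,-160,0,0,-0.36],[60,0,-5,-160,0,0,-0.4625]]'
python3 - <<'E'
from h import *
w=cam("wrist"); save(w,"w5.png"); s=read_state(); print(s["position"],s["ee_rot"])
v=cam("scene"); print("disc",onz(v,(295.4,319.6),10),proj(w,onz(v,(295.4,319.6),10)))
print(world2tool(np.array([560,-0,230])-s["position"]))
E
```

```text
clock: 4.35
position: [445.0, 306.9, 200.7]
ee_rot: [-3.138, -0.007, -0.011]
wrist_force: [0.8, -0.8, 0.3]
gripper_width: 51.2
[444.02914455 305.89885617 198.68786882] [-3.13954405 -0.01423123 -0.00666075]
disc [421.22527974 267.93535655  10.        ] [[296.86930564 204.62059629]]
[115.8466008  305.94020417 -31.36806709]
```

View pics/w5.png

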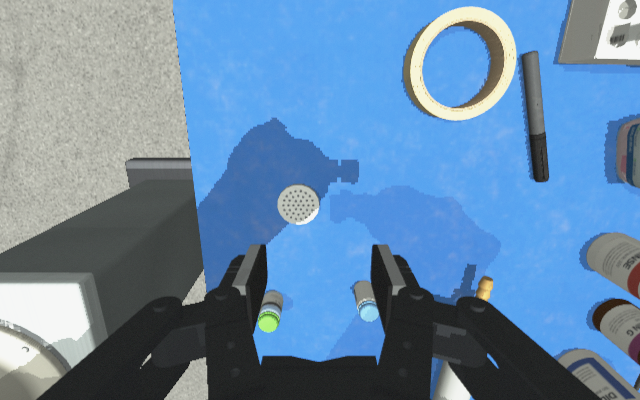

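Disc flat at wrist (298,204), holes up. On to the head.

```bash
python3 -m crank '[[60,18,46,-5,0,0,0],[60,36,92,-10,0,0,0],[60,54,138,-15,0,0,0],[60,72,184,-20,0,0,0],[60,90,230,-31,0,0,0]]'
python3 -m crank '[[60,0,40,0,0,0,0],[60,0,60,0,0,0,0],[60,0,60,0,0,0,0]]'
python3 - <<'E'
from h import *
w=cam("wrist"); save(w,"w6.png"); s=read_state(); print(s["position"],s["ee_rot"])
E
```

```text
clock: 4.95
position: [531.8, 73.4, 225.9]
ee_rot: [3.141, -0.005, -0.005]
wrist_force: [0.4, -0.9, -0.0]
gripper_width: 50.8
clock: 5.25
position: [531.9, 10.8, 226.0]
ee_rot: [3.14, -0.015, -0.004]
wrist_force: [-0.3, 0.5, -0.1]
gripper_width: 51.2
[531.92543105  13.76228662 226.15975043] [ 3.14143240e+00 -9.53961033e-03 -3.04327288e-03]
```

View pics/w6.png

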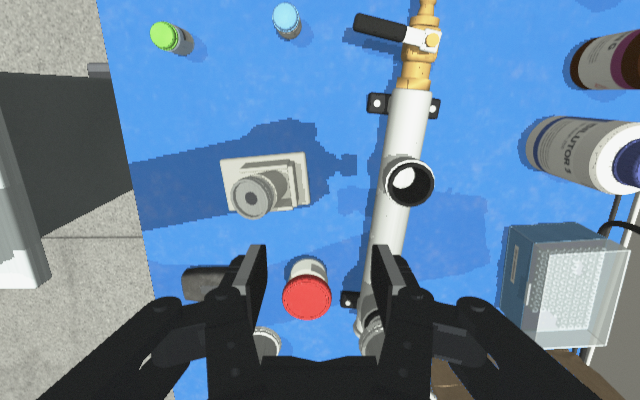

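```bash
python3 - <<'E'
from h import *
w=cam("wrist"); save(w,"w6a.png",(210,140,320,230),7); save(w,"w6b.png",(340,0,460,220),3.5); 
for uv,z in [((409,181),86),((432,40),70)]: print(onz(w,uv,z))
im=w[0]
# taper bore circle overlays
p=onz(w,(409,181),86); save(w,"w6c.png",(370,145,450,225),7,np.vstack([proj(w,circ(p,17.5,24)),proj(w,circ(p,23.5,24))]))
E
```

```text
[613.19755903  14.60438773  86.        ]
[627.31347308 133.9463195   70.        ]
```

View pics/w6a.png

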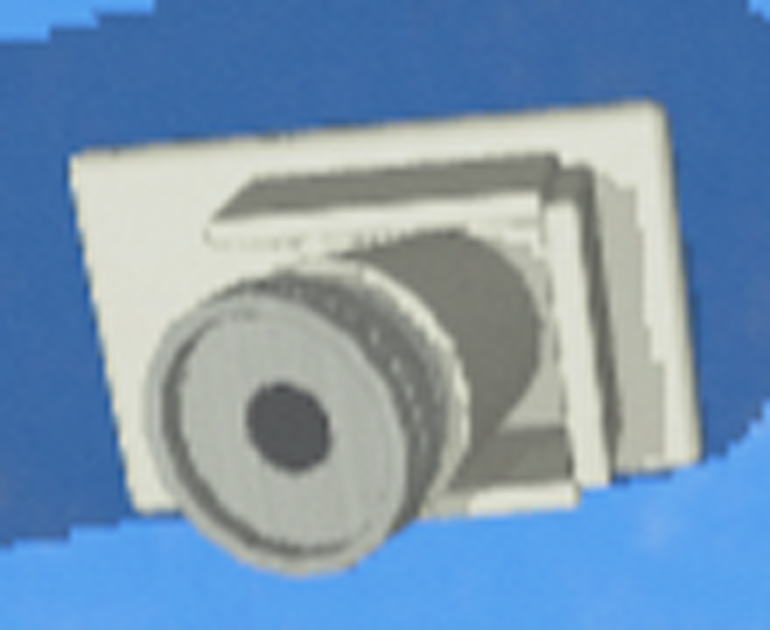

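View pics/w6b.png

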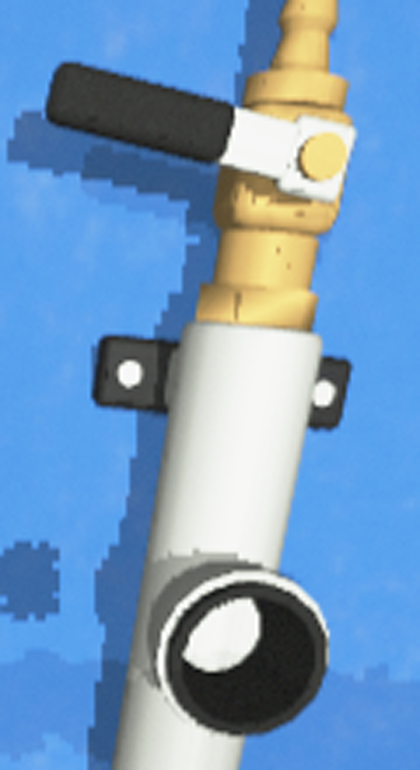

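View pics/w6c.png

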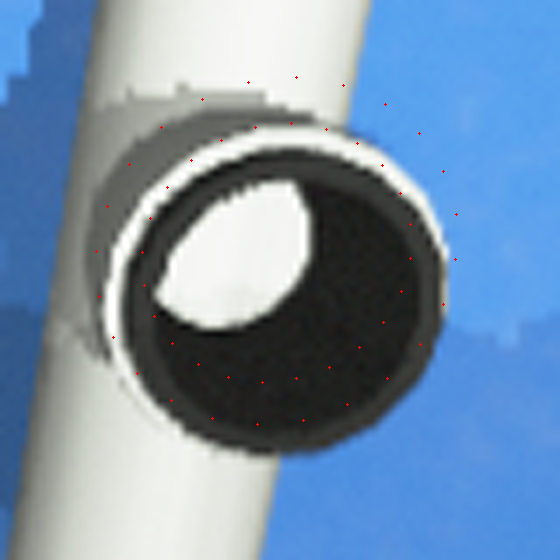

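```bash
cat >> h.py <<'E'
def camw(n=5):
    P=[];Q=[]
    for i in range(n):
        s=read_state(); c=camera("wrist"); P.append(s["position"]);Q.append(R.from_rotvec(s["ee_rot"]))
    p=np.median(P,0); q=R.concatenate(Q).mean().as_matrix()
    T=np.eye(4);T[:3,:3]=q;T[:3,3]=p; T=T@c["T_tool_cam"]
    print("tcp",p.round(1),"spread",np.std(P,0).round(2), R.from_matrix(q).as_rotvec().round(4))
    return c["image"],c["camera_matrix"],T[:3,:3],T[:3,3]
E
python3 - <<'E'
from h import *
w=camw()
c=np.array([(72,155),(655,100),(698,465),(132,512)])/7+[210,140]
for z in (0,5,8):
    q=np.array([onz(w,u,z) for u in c]); print(z,q[:,:2].round(1).tolist(),np.linalg.norm(np.roll(q,-1,0)-q,axis=1).round(1), q.mean(0).round(1))
p=onz(w,(409.4,186.3),86); print("port",p)
b=onz(w,(432,44),66);print("pivot",b, np.linalg.norm((b-p)[:2]))
# head: flange top ellipse centre ~ crop (282,425)
hc=np.array([282,425])/7+[210,140]; print(hc,[onz(w,hc,z).round(1).tolist() for z in (55,65,75)])
save(w,"w6d.png",(370,145,450,225),7,np.vstack([proj(w,circ(p,17.5,24)),proj(w,circ(p,23.5,24))]))
E
```

```text
tcp [532.2  17.4 226.8] spread [0.12 0.67 0.21] [-3.1408e+00 -9.0000e-04  1.3000e-03]
0 [[415.1, 18.0], [513.2, 27.3], [519.8, -37.3], [419.7, -46.2]] [ 98.5  65.  100.5  64.3] [467.   -9.5   0. ]
5 [[416.7, 19.0], [513.4, 28.3], [520.0, -35.5], [421.2, -44.3]] [97.2 64.1 99.1 63.5] [467.8  -8.1   5. ]
8 [[417.7, 19.7], [513.6, 28.8], [520.1, -34.4], [422.1, -43.1]] [96.4 63.5 98.3 62.9] [468.4  -7.2   8. ]
port [614.60896181  13.69340045  86.        ]
pivot [628.8289074 135.9442879  66.       ] 123.07512475581454
[250.28571429 200.71428571] [[459.8, -11.1, 55.0], [462.1, -7.7, 65.0], [464.4, -4.2, 75.0]]
```

View pics/w6d.png

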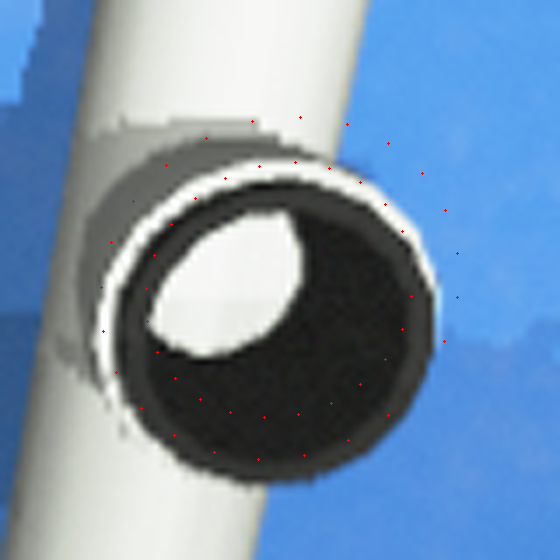

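```bash
python3 - <<'E'
from h import *
w=camw()
p=onz(w,(408.2,190.7),86); print("port",p)
save(w,"w6e.png",(370,145,450,225),7,np.vstack([proj(w,circ(p,17.5,24)),proj(w,circ(p,22.5,24))]))
save(w,"w6f.png",(210,140,320,230),7); save(w,"w6g.png",(340,0,460,220),3.5)
E
```

```text
tcp [532.5  16.7 227.1] spread [0.05 0.38 0.04] [-3.1413e+00 -2.4000e-03  1.0000e-04]
port [614.39426157   8.59069676  86.        ]
```

View pics/w6e.png

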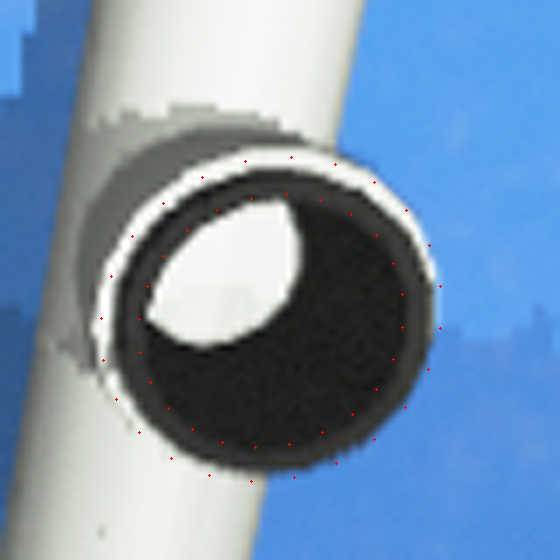

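View pics/w6f.png

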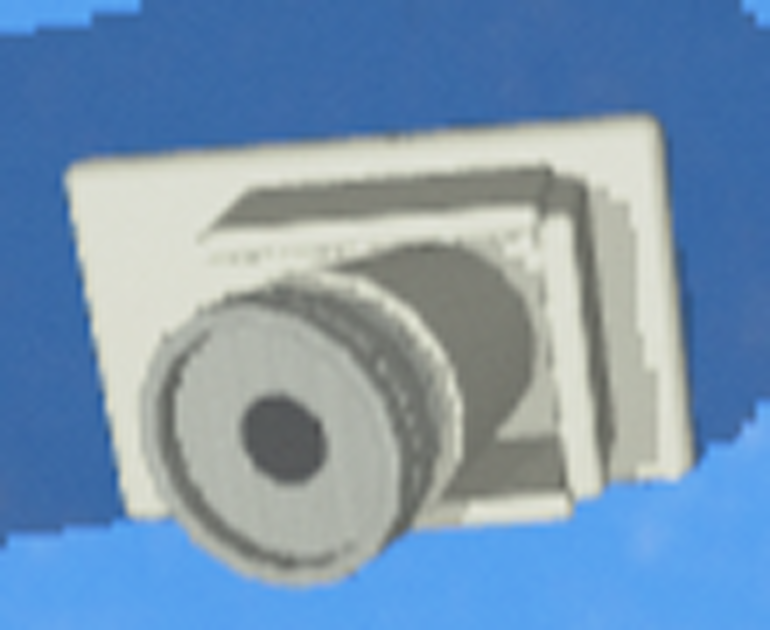

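View pics/w6g.png

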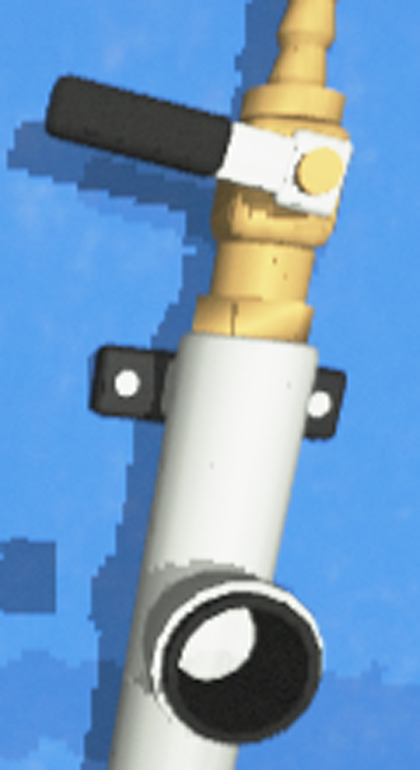

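```bash
python3 -m crank '[[60,0,0,0,0,0,0],[60,0,0,0,0,0,0],[60,0,0,0,0,0,0],[60,0,0,0,0,0,0]]'
python3 - <<'E'
from h import *
w=camw(6); np.savez("w7.npz",im=w[0],K=w[1],R=w[2],e=w[3])
p=onz(w,(408.2,188.7),86); print("port",p)
save(w,"w7e.png",(370,145,450,225),7,np.vstack([proj(w,circ(p,17.5,24)),proj(w,circ(p,22.5,24))]))
save(w,"w7f.png",(210,140,320,230),7); save(w,"w7g.png",(340,0,460,220),3.5)
E
```

```text
clock: 6.25
position: [532.5, 15.5, 227.2]
ee_rot: [-3.142, 0.0, -0.0]
wrist_force: [0.3, 0.4, 0.0]
gripper_width: 51.2
tcp [532.5  15.5 227.2] spread [0.01 0.02 0.01] [-3.1416e+00  1.0000e-04 -1.0000e-04]
port [614.30835097   9.18233164  86.        ]
```

View pics/w7e.png

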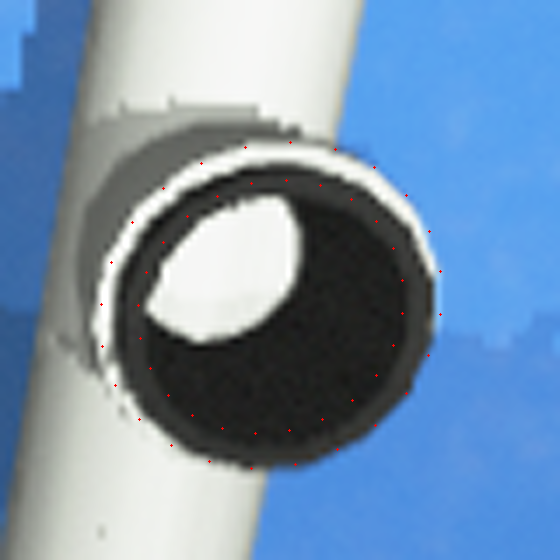

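View pics/w7f.png

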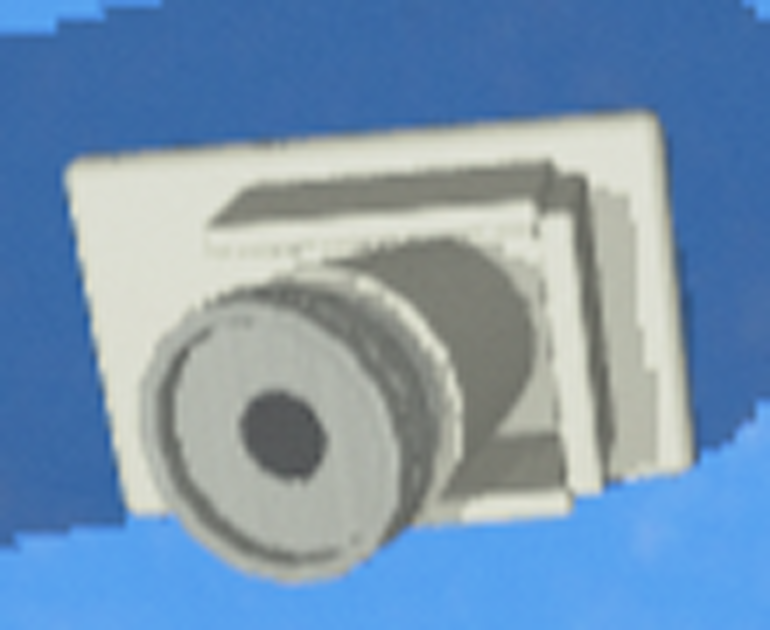

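View pics/w7g.png

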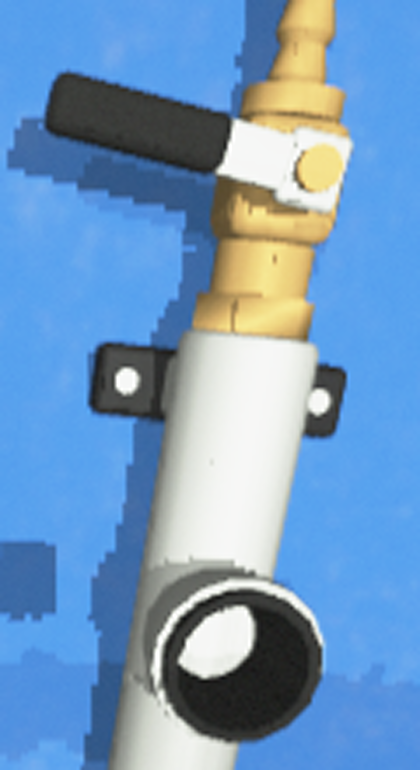

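```bash
python3 - <<'E'
from h import *
z=np.load("w7.npz"); w=(z["im"],z["K"],z["R"],z["e"]); s=cam("scene");d=cam("side")
W=(w,(250.6,202.0));S=(s,(344.3,213.8));D=(d,(300.8,212))
for o in ([W,S],[W,D],[W,S,D]): print(tri(o).round(1))
c=np.array([(68,160),(655,112),(692,475),(127,515)])/7+[210,140]
for zz in (4,6):
    q=np.array([onz(w,u,zz) for u in c]); print(zz,np.linalg.norm(np.roll(q,-1,0)-q,axis=1).round(1), q.mean(0).round(1), np.degrees(np.arctan2(*(q[1]-q[0])[1::-1])),np.degrees(np.arctan2(*(q[2]-q[3])[1::-1])),np.degrees(np.arctan2(*(q[1]-q[2])[1::-1]))-90)
print("port",onz(w,(408.1,188.4),86),"pivot",[onz(w,(430.9,47.4),h).round(1) for h in(66,70,74)])
E
```

```text
[461.7 -12.5  62. ]
[463.2 -11.7  63.9]
[462.4 -12.   63.3]
4 [98.1 64.1 99.3 63.4] [467.4 -11.8   4. ] 4.697588522980404 4.295050343925562 4.901375206330314
6 [97.6 63.7 98.7 63.1] [467.8 -11.3   6. ] 4.697588522980401 4.295050343925552 4.901375206330343
port [614.19093224   9.47240921  86.        ] pivot [array([628.9, 131.2,  66. ]), array([627.6, 130.7,  70. ]), array([626.3, 130.3,  74. ])]
```

```bash
cat > ovh.py <<'E'
from h import *
z=np.load("w7.npz"); w=(z["im"],z["K"],z["R"],z["e"]); s=cam("scene");d=cam("side")
a=np.array([-np.sin(np.radians(20))*np.cos(.08),-np.sin(np.radians(20))*np.sin(.08),np.cos(np.radians(20))])
import sys
c=np.array([float(v) for v in sys.argv[1:4]])
P=np.vstack([circ(c+5*a,22,ax=a),circ(c+5*a,18.5,ax=a),circ(c-6*a,22,ax=a)])
save(w,"o_w.png",(210,140,320,230),6,proj(w,P));save(s,"o_s.png",(310,190,380,250),8,proj(s,P));save(d,"o_d.png",(270,190,340,250),8,proj(d,P))
a_=cv2.imread("pics/o_s.png");b_=cv2.imread("pics/o_d.png");cv2.imwrite("pics/o_sd.png",cv2.resize(np.hstack([a_,b_]),(800,343)))
E
python3 ovh.py 462.4 -12 63.3
```

```text
(no output)
```

View pics/o_w.png

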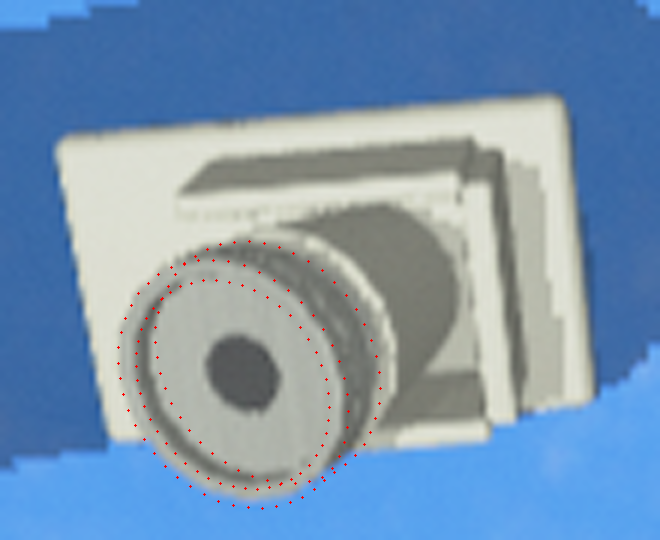

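View pics/o_sd.png

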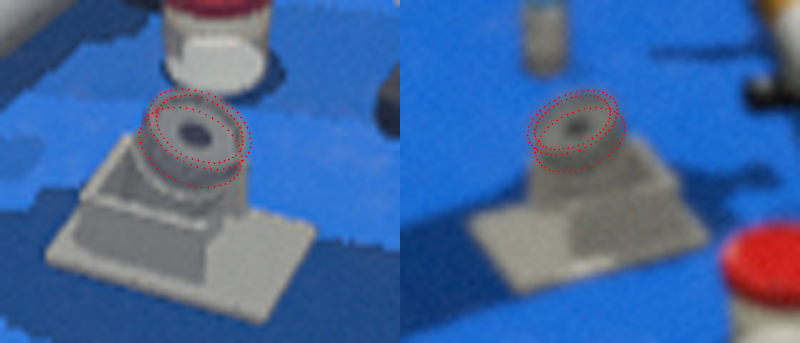

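```bash
cat >> h.py <<'E'
def plan(target,Rt,verb=True):
    """offset in current tool axes + rotvec to reach target TCP pose"""
    s=read_state(); R0=R.from_rotvec(s["ee_rot"]); 
    print("now",s["position"].round(1),"shift",R0.inv().apply(np.array(target)-s["position"]).round(1),"turn",(R0.inv()*Rt).as_rotvec().round(4), "ft",s["wrist_force"].round(1),"w",round(s["gripper_width"],1))
def rot(xt,zt):
    xt=np.array(xt,float);zt=np.array(zt,float);zt/=np.linalg.norm(zt);xt-=zt*(xt@zt);xt/=np.linalg.norm(xt)
    return R.from_matrix(np.c_[xt,np.cross(zt,xt),zt])
E
cat > pose.py <<'E'
from h import *
c=np.array([462.,-11,63]); t=np.radians(20);y=.08
a=np.array([-np.sin(t)*np.cos(y),-np.sin(t)*np.sin(y),np.cos(t)])
Rh=rot([np.cos(y),np.sin(y),0.3],-a)
E
python3 - <<'E'
from pose import *
plan(c-15*a+60*a,Rh); plan(c-15*a,Rh)
w=np.load("w7.npz"); w=(w["im"],w["K"],w["R"],w["e"]); print("cup",onz(w,(306,298),59))
E
```

```text
now [532.5  15.6 227.2] shift [-85.8  27.9 121.9] turn [ 0.0139  0.3489 -0.0791] ft [ 0.4  0.4 -0.1] w 51.1
now [532.5  15.6 227.2] shift [-65.4  26.2 178.3] turn [ 0.0139  0.3489 -0.0791] ft [ 0.4  0.4 -0.1] w 51.1
cup [ 516.86506675 -129.06721796   59.        ]
```

```bash
python3 -m crank '[[78,-30,10,10,0.004,0.1,-0.02],[78,-60,20,40,0.007,0.2,-0.04],[78,-86,28,70,0.012,0.3,-0.06],[78,-86,28,100,0.0139,0.349,-0.079],[78,-86,28,122,0.0139,0.349,-0.079]]'
python3 -m crank '[[78,0,0,0,0,0,0],[78,0,0,0,0,0,0],[78,0,0,0,0,0,0],[78,0,0,0,0,0,0],[78,0,0,0,0,0,0]]'
python3 - <<'E'
from pose import *
plan(c-15*a,Rh)
w=camw(3)
P=np.vstack([circ(c+5*a,22,ax=a),circ(c+5*a,18.5,ax=a)])
save(w,"w8.png",None,1,proj(w,P))
v=cam("side");save(v,"d8.png",(240,120,400,260),5)
E
```

```text
clock: 7.25
position: [448.7, -13.2, 106.5]
ee_rot: [-3.077, -0.121, -0.551]
wrist_force: [3.9, -0.6, 0.6]
gripper_width: 66.7
clock: 7.75
position: [447.5, -12.5, 106.1]
ee_rot: [-3.078, -0.123, -0.543]
wrist_force: [0.6, 0.0, -0.2]
gripper_width: 66.6
now [447.5 -12.5 106.1] shift [-1.1 -0.3 60.4] turn [ 0.0003 -0.0004  0.0001] ft [ 0.6  0.  -0.2] w 66.6
tcp [447.4 -12.5 105.9] spread [0.05 0.01 0.09] [-3.078  -0.1232 -0.5431]
```

View pics/w8.png

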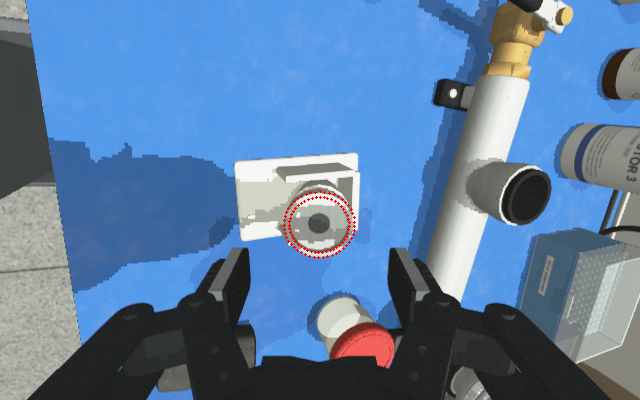

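View pics/d8.png

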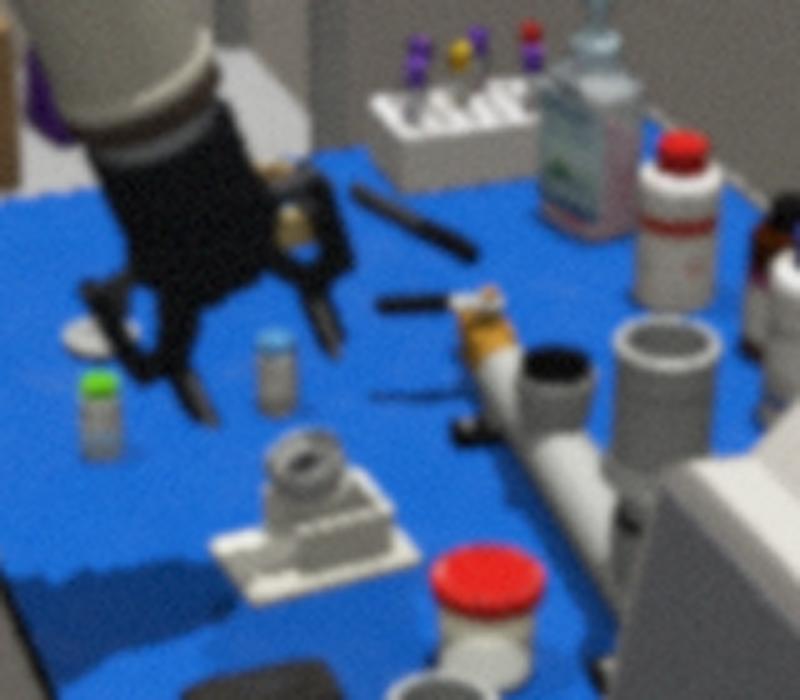

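Overlay circles sit right on the flange ring (320,225), so the head pose is confirmed; going in.

```bash
python3 -m crank '[[78,-1,0,20,0,0,0],[78,-1,0,40,0,0,0],[78,-1,0,52,0,0,0],[78,-1,0,60,0,0,0],[78,-1,0,60,0,0,0]]'
python3 -m crank '[[78,0,0,0,0,0,0],[40,0,0,0,0,0,0],[40,0,0,0,0,0,0],[40,0,0,0,0,0,0],[30,0,0,0,0,0,0]]' 40
python3 - <<'E'
from pose import *
plan(c-15*a,Rh)
w=camw(2); save(w,"w9.png")
v=cam("side");save(v,"d9.png",(240,120,400,260),5)
E
```

```text
clock: 8.45
position: [466.9, -10.8, 48.1]
ee_rot: [-3.077, -0.122, -0.542]
wrist_force: [0.1, 0.7, -0.3]
gripper_width: 66.6
clock: 8.95
position: [467.5, -10.9, 49.5]
ee_rot: [-3.078, -0.123, -0.545]
wrist_force: [0.2, -0.1, 5.1]
gripper_width: 42.5
now [467.5 -10.9  49.5] shift [-0.5 -0.4  0.5] turn [ 0.0004 -0.0012  0.0002] ft [ 0.2 -0.1  5.1] w 42.5
tcp [467.5 -10.9  49.5] spread [0.01 0.01 0.  ] [-3.0779 -0.1233 -0.5447]
```

View pics/w9.png

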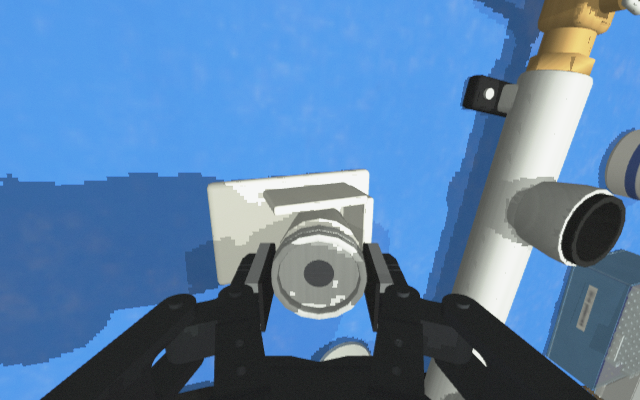

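View pics/d9.png

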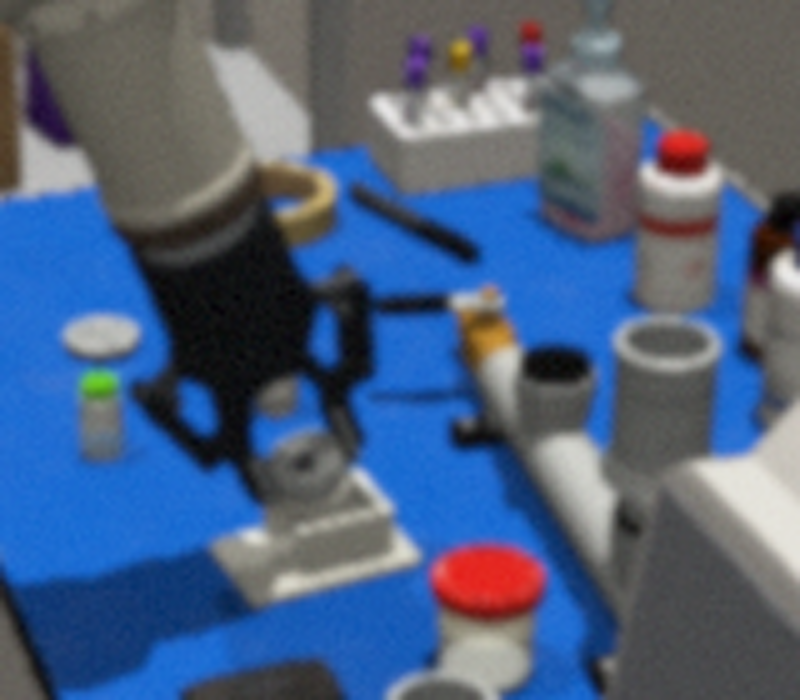

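Fingers grip the flange at 42.5 mm. Lifting out along the axis.

```bash
python3 -m crank '[[30,0,0,0,0,0,0],[30,0,0,-10,0,0,0],[30,0,0,-25,0,0,0],[30,0,0,-45,0,0,0],[30,0,0,-70,0,0,0]]' 60
python3 -m crank '[[30,0,0,-20,0,0,0],[30,0,0,-40,0,0,0],[30,0,0,-40,0,0,0],[30,0,0,-40,0,0,0],[30,0,0,-40,0,0,0]]'
python3 - <<'E'
from pose import *
plan([614.2,9.5,180],rot([1,0,0],[0,0,-1]))
w=camw(2); T=camera("wrist")["T_tool_cam"]
P=np.vstack([circ([0,0,-20],22),circ([0,0,-20],18.5)])
q=(P-T[:3,3])@T[:3,:3]@w[1].T; q=q[:,:2]/q[:,2:]
save(w,"w10.png",(240,200,400,320),5,q); 
E
```

```text
clock: 9.6
position: [441.1, -12.5, 113.7]
ee_rot: [-3.078, -0.124, -0.536]
wrist_force: [0.1, -0.2, -1.3]
gripper_width: 42.2
clock: 10.1
position: [428.6, -14.6, 151.1]
ee_rot: [-3.079, -0.121, -0.54]
wrist_force: [0.2, 0.1, -2.2]
gripper_width: 41.9
now [428.6 -14.6 151.1] shift [185.6  -9.5  36.5] turn [-0.0133 -0.347   0.0779] ft [ 0.2  0.1 -2.2] w 41.9
tcp [428.6 -14.4 151.1] spread [0.06 0.22 0.01] [-3.0788 -0.1218 -0.5399]
```

View pics/w10.png

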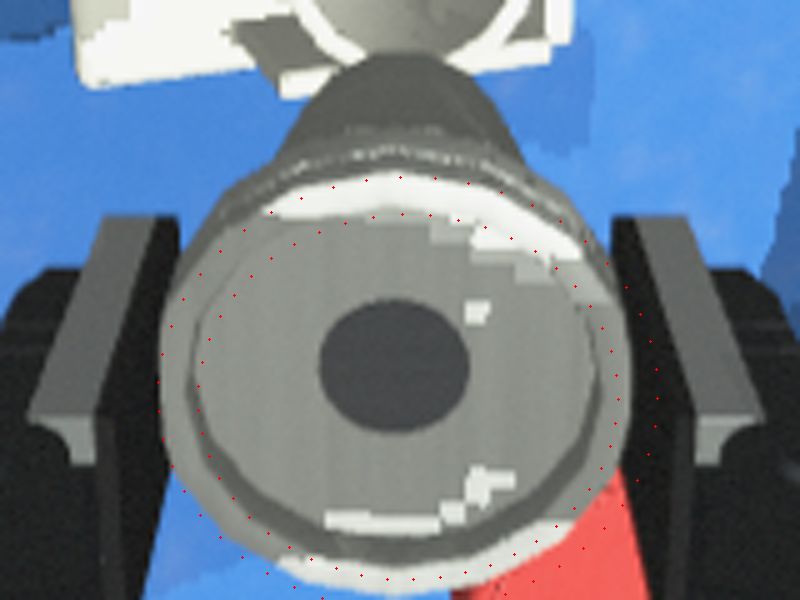

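```bash
python3 - <<'E'
from pose import *
from scipy.optimize import least_squares
c_=camera("wrist");T=c_["T_tool_cam"];K=c_["camera_matrix"]
def pr(P):
    q=(P-T[:3,3])@T[:3,:3]@K.T; return q[:,:2]/q[:,2:]
def box(p,r): q=pr(circ(p,r,200)); return np.r_[q.min(0),q.max(0)]
ob=np.array([160,172,630,593])/5+np.array([240,200,240,200])
ob2=np.array([190,212,600,565])/5+np.array([240,200,240,200])
r=least_squares(lambda p:box(p,22)-ob,[0,0,-20]);print(r.x,r.fun)
r=least_squares(lambda p:box(p,18.5)-ob2,[0,0,-20]);print(r.x,r.fun)
s=read_state();p=s["position"];Rt=R.from_rotvec(s["ee_rot"])
save((c_["image"],0,0,0),"w10b.png",(240,200,400,320),5,np.vstack([pr(circ(r.x,22)),pr(circ(r.x,18.5))]))
E
```

```text
[ -0.94195901   3.03243743 -13.59806509] [-0.55289845  0.60644972  0.55306927 -0.6646577 ]
[ -0.94222463   1.69561263 -16.29229948] [ 0.20407767 -0.22553268 -0.20413216  0.24398389]
```

View pics/w10b.png

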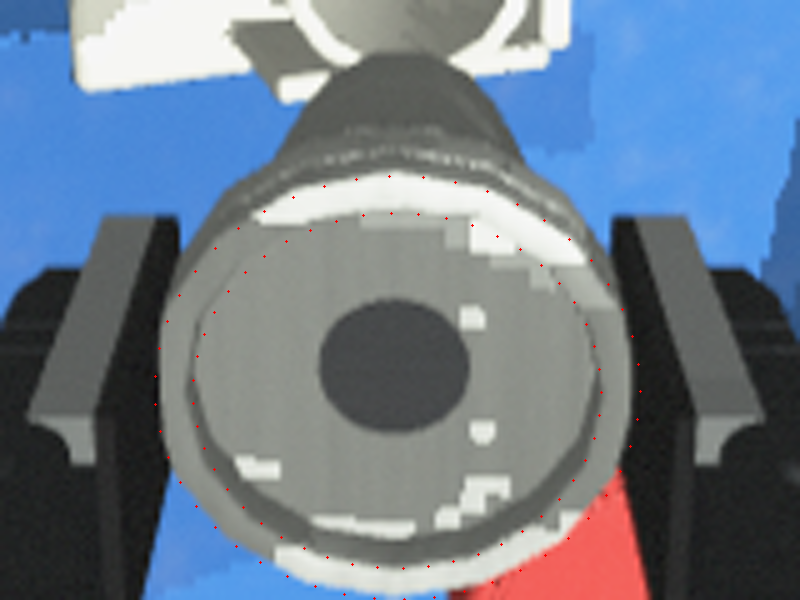

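```bash
python3 - <<'E'
from pose import *
plan([615.1,11.5,155],rot([1,0,0],[0,0,-1]))
E
```

```text
now [429.1 -13.3 151.3] shift [177.5  -9.6  60.4] turn [-0.0148 -0.3476  0.0803] ft [ 0.9  0.9 -2. ] w 42.2
```

```bash
python3 -m crank '[[30,40,-2,12,-0.003,-0.08,0.02],[30,80,-4,26,-0.007,-0.16,0.04],[30,120,-6,40,-0.01,-0.24,0.06],[30,155,-8,52,-0.013,-0.32,0.075],[30,177,-9.6,60,-0.0148,-0.3476,0.08]]'
python3 -m crank '[[30,0,0,0,0,0,0],[30,0,0,0,0,0,0],[30,0,0,0,0,0,0],[30,0,0,0,0,0,0],[30,0,0,0,0,0,0]]'
python3 -m crank '[[30,0,0,0,0,0,0],[30,0,0,0,0,0,0],[30,0,0,0,0,0,0],[30,0,0,0,0,0,0],[30,0,0,0,0,0,0]]'
python3 - <<'E'
from pose import *
plan([615.1,11.5,155],rot([1,0,0],[0,0,-1]))
w=camw(2); save(w,"w11.png"); v=cam("scene");save(v,"s11.png",(240,130,360,230),6)
v=cam("side");save(v,"d11.png",(290,100,420,240),5)
E
```

```text
clock: 10.8
position: [618.4, 12.0, 153.6]
ee_rot: [3.141, -0.002, -0.005]
wrist_force: [0.1, -0.7, -1.3]
gripper_width: 41.8
clock: 11.3
position: [614.1, 9.7, 156.3]
ee_rot: [3.14, -0.002, 0.002]
wrist_force: [-0.4, -0.2, -1.7]
gripper_width: 41.7
clock: 11.8
position: [614.9, 10.5, 155.8]
ee_rot: [3.141, -0.002, 0.001]
wrist_force: [0.7, -1.0, -1.9]
gripper_width: 41.6
now [614.9  10.5 155.8] shift [ 0.2 -1.   0.8] turn [ 0.0005 -0.0009 -0.0013] ft [ 0.7 -1.  -1.9] w 41.6
tcp [614.9  10.5 155.8] spread [0.   0.03 0.02] [ 3.1411e+00 -1.9000e-03  1.3000e-03]
```

View pics/w11.png

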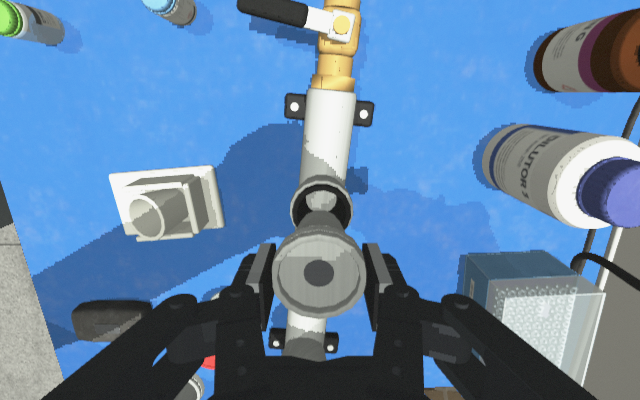

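View pics/s11.png

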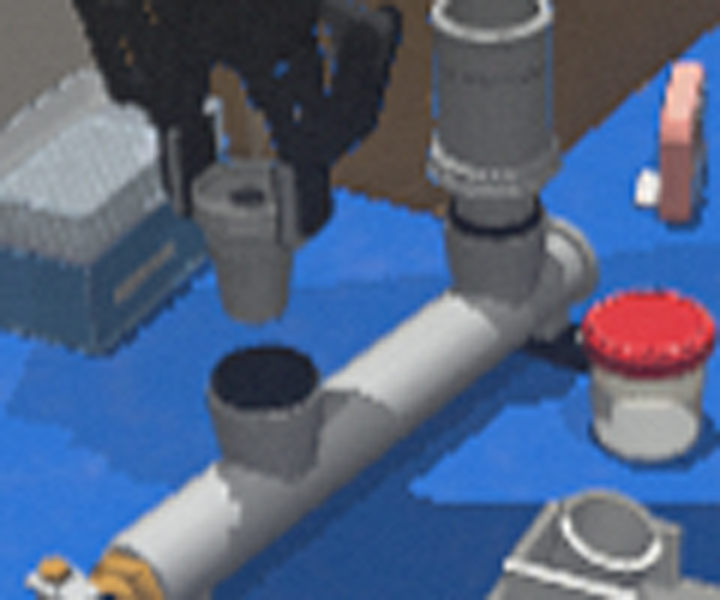

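View pics/d11.png

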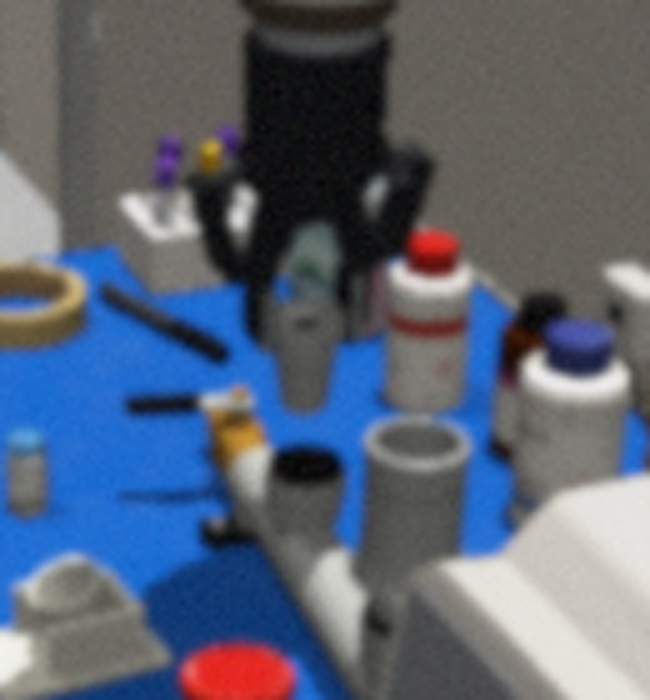

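```bash
cat > ov.py <<'E'
from h import *
import sys
p=[float(v) for v in sys.argv[1:3]]; h=[float(v) for v in sys.argv[3:6]]
P=np.vstack([circ([*p,86],23.5),circ([h[0],h[1],h[2]],22),circ([h[0],h[1],h[2]-55],12.9)])
s=cam("scene");d=cam("side");save(s,"o1.png",(262,150,312,205),8,proj(s,P));save(d,"o2.png",(330,140,380,210),8,proj(d,P))
a=cv2.imread("pics/o1.png");b=cv2.imread("pics/o2.png");a=cv2.copyMakeBorder(a,0,560-440,0,0,cv2.BORDER_CONSTANT);cv2.imwrite("pics/o.png",np.hstack([a,b]))
E
python3 ov.py 614.2 9.5 615 10.5 172
```

```text
(no output)
```

View pics/o.png

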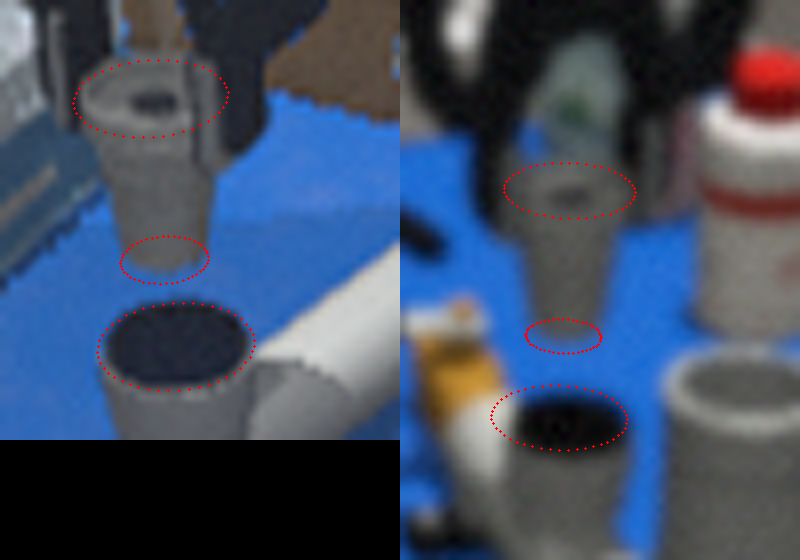

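```bash
python3 - <<'E'
from h import *
w=camw(3); p=np.array([614.2,9.5,86])
h=np.array([614.9-.94,10.5-2,172])
save(w,"w12.png",(260,160,390,320),5,np.vstack([proj(w,circ(p,23.5)),proj(w,circ(p,17.5)),proj(w,circ(h,22)),proj(w,circ(h-[0,0,54],12.9))]))
E
```

```text
tcp [614.9  10.6 155.7] spread [0.01 0.01 0.02] [ 3.1412e+00 -1.7000e-03  1.2000e-03]
```

View pics/w12.png

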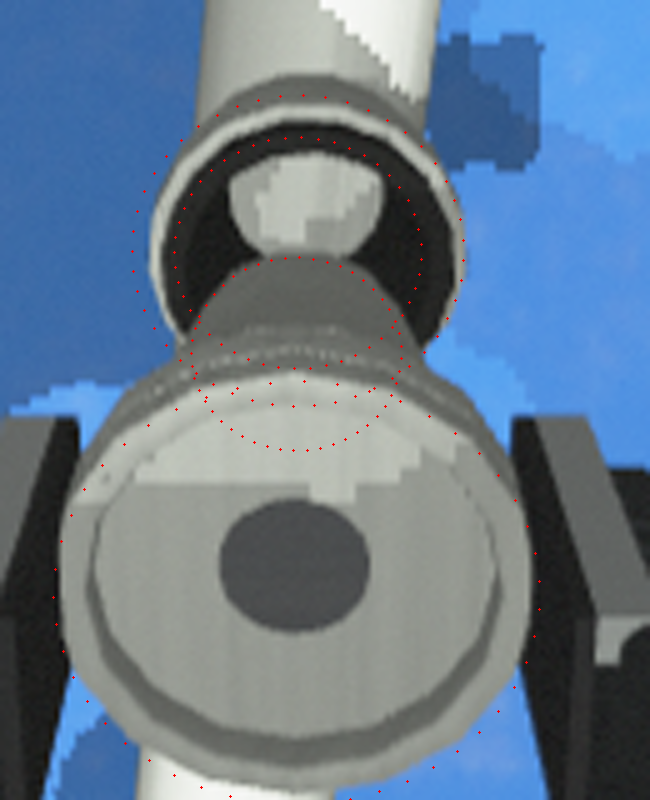

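```bash
python3 -m crank '[[30,1,-0.5,5,0,0,0],[30,2,-0.5,15,0,0,0],[30,2,-0.5,25,0,0,0],[30,2,-0.5,33,0,0,0],[30,2,-0.5,40,0,0,0]]'
python3 -m crank '[[30,0,0,5,0,0,0],[30,0,0,10,0,0,0],[30,0,0,14,0,0,0],[30,0,0,17,0,0,0],[30,0,0,17,0,0,0]]'
python3 - <<'E'
from pose import *
print(read_state()["wrist_force"],read_state()["position"],read_state()["wrist_torque"])
v=cam("scene");save(v,"s13.png",(240,130,360,230),6)
w=camw(2);save(w,"w13.png",(230,140,400,320),4)
E
```

```text
clock: 12.75
position: [616.4, 11.0, 114.4]
ee_rot: [3.141, -0.002, -0.001]
wrist_force: [-0.1, 0.5, -2.6]
gripper_width: 41.9
clock: 13.25
position: [616.6, 9.8, 98.3]
ee_rot: [3.14, -0.003, -0.0]
wrist_force: [-1.6, -4.3, -2.0]
gripper_width: 41.8
[-1.60311385 -4.31781084 -1.97142334] [616.6303674    9.76968489  98.2896183 ] [-0.81085739  0.37980985 -0.0315949 ]
tcp [616.6   9.9  98.6] spread [0.   0.04 0.07] [ 3.1398e+00 -2.9000e-03 -1.0000e-04]
```

View pics/s13.png

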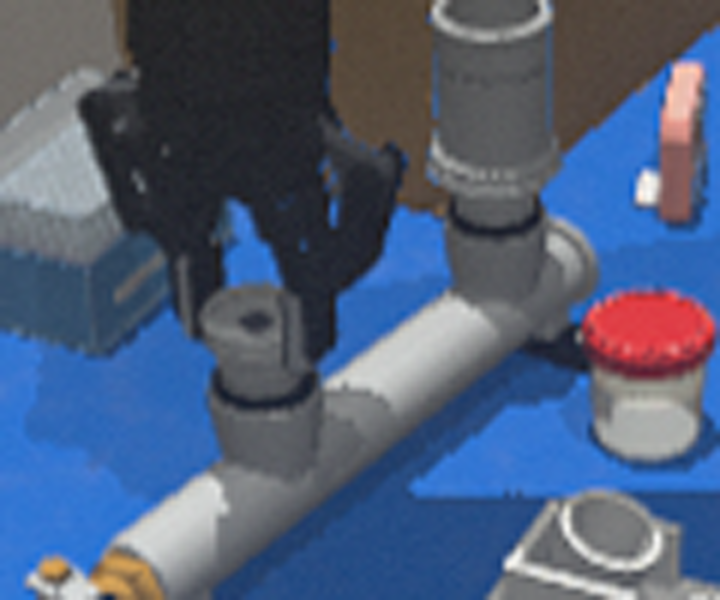

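View pics/w13.png

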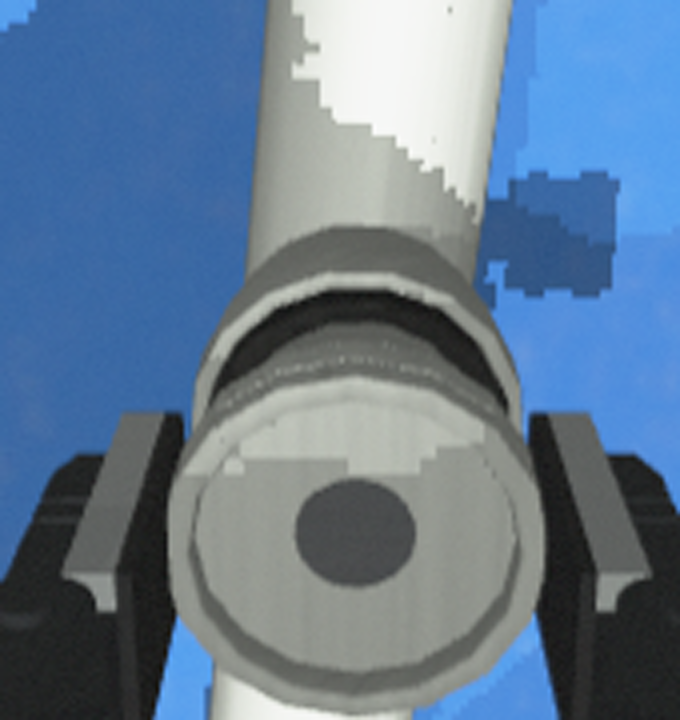

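```bash
python3 -m crank '[[30,-0.5,1,2,0,0,0],[30,-0.5,1.5,4,0,0,0],[30,-0.5,1.5,6,0,0,0],[30,-0.5,1.5,8,0,0,0],[30,-0.5,1.5,8,0,0,0]]'
python3 - <<'E'
from pose import *
s=read_state();print(s["wrist_force"],s["wrist_torque"])
w=camw(2);save(w,"w14.png",(230,140,400,320),4)
E
```

```text
clock: 13.9
position: [616.6, 8.2, 90.4]
ee_rot: [3.14, -0.003, 0.001]
wrist_force: [-0.1, -6.3, -2.4]
gripper_width: 41.9
[-0.10824444 -6.32426496 -2.43923507] [-1.38915048  0.20340883  0.05293574]
tcp [616.6   8.1  90.4] spread [0.   0.02 0.02] [ 3.1396e+00 -3.2000e-03  1.2000e-03]
```

View pics/w14.png

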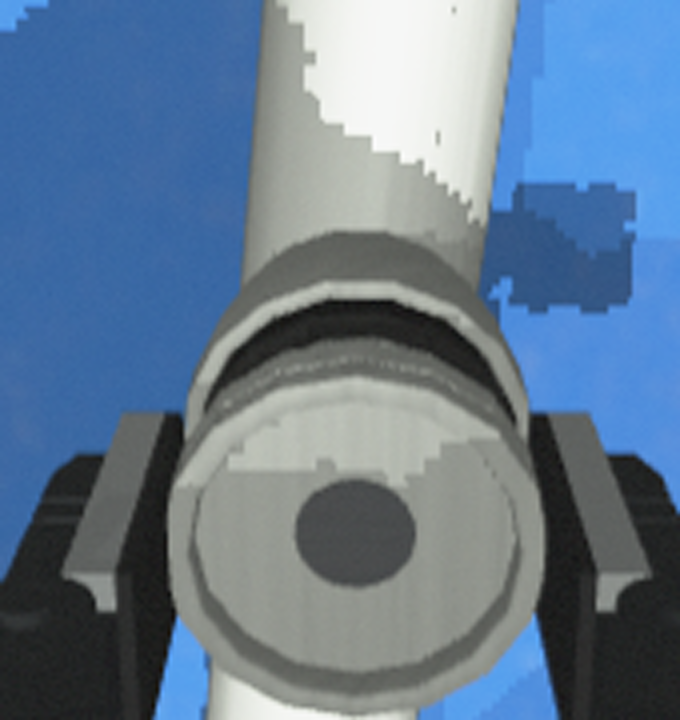

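```bash
python3 -m crank '[[30,0,1,0,0,0,0],[30,0,2,0,0,0,0],[30,0,2,1,0,0,0],[30,0,2,2,0,0,0],[30,0,2,2,0,0,0]]'
python3 - <<'E'
from pose import *
s=read_state();print(s["wrist_force"],s["wrist_torque"],s["position"])
v=cam("scene");save(v,"s15.png",(250,150,350,230),7)
v=cam("side");save(v,"d15.png",(310,130,400,220),6)
E
```

```text
clock: 14.5
position: [616.5, 7.6, 88.7]
ee_rot: [3.141, -0.002, 0.002]
wrist_force: [-1.3, -3.5, -3.1]
gripper_width: 41.8
[-1.32718115 -3.47570185 -3.05307683] [-0.78318486  0.23714208 -0.02175113] [616.53014075   7.57771725  88.69821235]
```

View pics/s15.png

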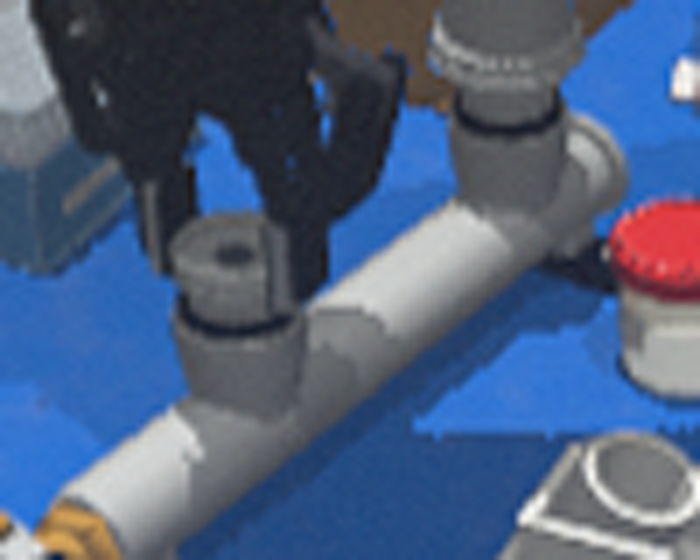

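View pics/d15.png

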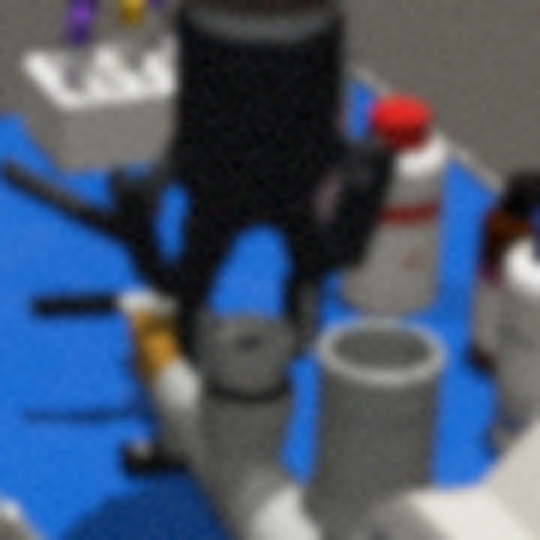

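```bash
python3 -m crank '[[30,-0.3,1,1,0,0,0],[30,-0.3,1.2,2,0,0,0],[30,-0.3,1.2,3,0,0,0],[30,-0.3,1.2,3,0,0,0]]'
python3 - <<'E'
from pose import *
s=read_state();print(s["wrist_force"],s["wrist_torque"],s["position"])
w=camw(2);save(w,"w16.png",(230,140,400,320),4)
E
```

```text
clock: 15.0
position: [616.6, 7.4, 88.0]
ee_rot: [3.141, -0.001, 0.003]
wrist_force: [-6.6, -2.9, 13.6]
gripper_width: 42.1
[-6.59561686 -2.86418075 13.57165442] [-0.64724376  1.42188325  0.02045305] [616.56696827   7.38415467  87.95951422]
tcp [616.6   7.4  88. ] spread [0.   0.02 0.  ] [ 3.1412e+00 -7.0000e-04  3.1000e-03]
```

View pics/w16.png

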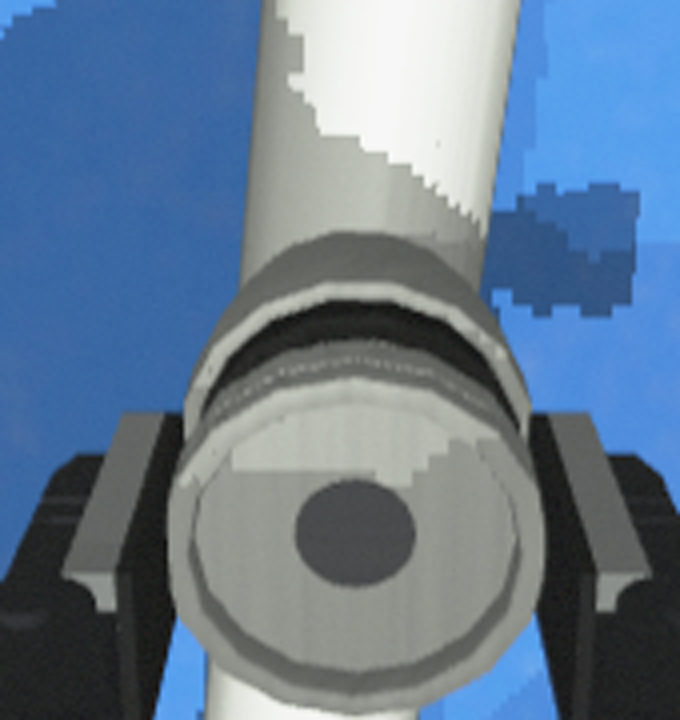

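```bash
python3 -m crank '[[50,0,0,-1,0,0,0],[55,0,0,-1,0,0,0],[62,0,0,-1,0,0,0],[66,0,0,-1,0,0,0]]'
python3 -m crank '[[70,0,0,-10,0,0,0],[70,0,0,-30,0,0,0],[70,0,0,-60,0,0,0],[70,0,0,-80,0,0,0],[70,0,0,-80,0,0,0]]'
python3 -m crank '[[70,0,0,0,0,0,0],[70,0,0,0,0,0,0],[70,0,0,0,0,0,0]]'
python3 - <<'E'
from pose import *
s=read_state();print(s["wrist_force"],s["wrist_torque"],s["position"])
w=camw(4);save(w,"w17.png",(230,140,400,320),4)
v=cam("scene");save(v,"s17.png",(250,150,350,230),7)
E
```

```text
clock: 15.5
position: [616.4, 7.1, 86.8]
ee_rot: [-3.141, 0.001, -0.002]
wrist_force: [0.2, -0.4, 0.5]
gripper_width: 56.4
clock: 16.0
position: [618.8, 7.3, 172.0]
ee_rot: [3.141, -0.001, 0.013]
wrist_force: [-0.1, -0.2, 0.2]
gripper_width: 59.3
clock: 16.3
position: [615.5, 6.1, 166.0]
ee_rot: [3.141, -0.002, -0.001]
wrist_force: [0.5, -0.8, 0.6]
gripper_width: 59.5
[ 0.45878279 -0.83842124  0.62041953] [ 0.0335317  -0.02627443  0.01182572] [615.45459108   6.11800442 166.01574989]
tcp [615.5   6.2 166. ] spread [0.09 0.09 0.06] [ 3.1412e+00 -1.7000e-03 -9.0000e-04]
```

View pics/w17.png

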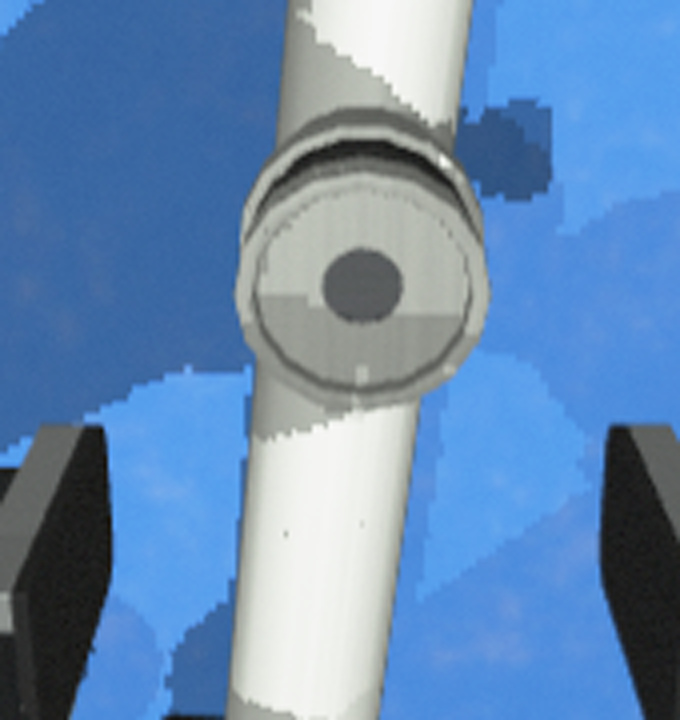

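View pics/s17.png

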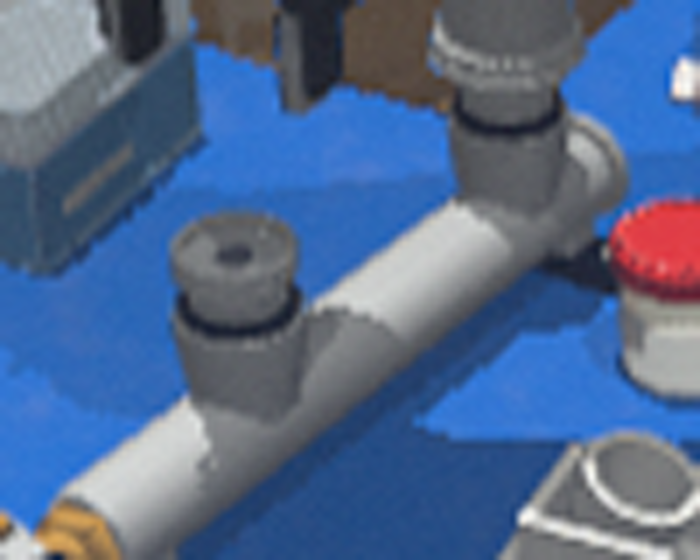

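```bash
python3 - <<'E'
from h import *
from scipy.optimize import least_squares
w=camw(4)
ob=np.array([235,172,490,408])/4+np.array([230,140,230,140])
def box(p,r): q=proj(w,circ(p,r,200)); return np.r_[q.min(0),q.max(0)]
r=least_squares(lambda p:box([*p],22)-ob,[616,6,107]);print(r.x,r.fun)
r=least_squares(lambda p:box([*p,107],22)-ob,[616,6]);print(r.x,r.fun)
x=r.x; save(w,"w17b.png",(230,140,400,320),4,np.vstack([proj(w,circ([*x,107],22)),proj(w,circ([*x,107],18.5)),proj(w,circ([*x,86],23.5))]))
c=onz(w,(298.5,204),10)
print(np.degrees(0))
E
```

```text
tcp [616.    6.4 166.5] spread [0.06 0.02 0.11] [ 3.1413e+00 -1.5000e-03  5.0000e-04]
[616.26727005   5.27750156 101.81063344] [ 0.13617534 -0.14148528 -0.13621775  0.15041806]
[616.23859202   7.20623773] [-0.67743171 -0.82346556  0.67741542  0.98217866]
0.0
```

View pics/w17b.png

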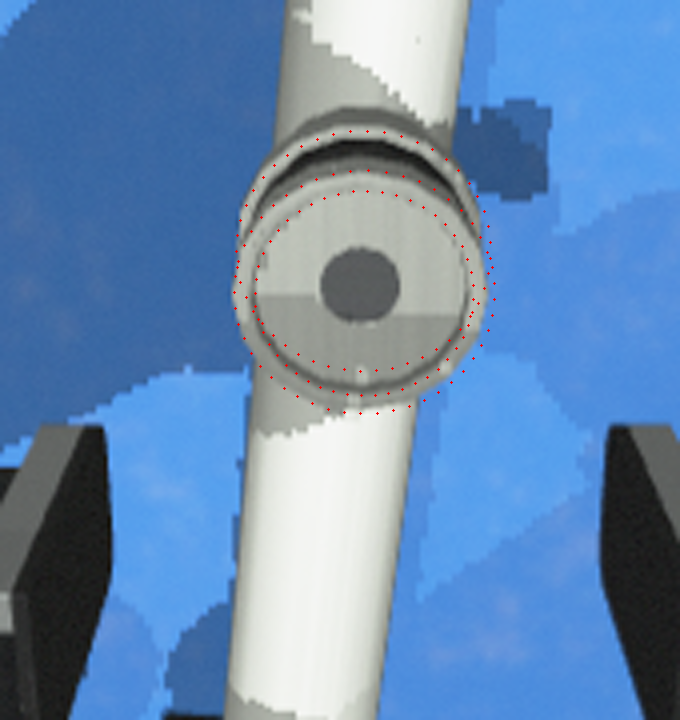

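```bash
python3 - <<'E'
from h import *
s=cam("scene"); d=cam("side")
# caps: s1 crop (467,321)/4 ; (267,265)/4
g=np.array([467,318])/4+[225,190]; b=np.array([267,262])/4+[225,190]
print("green",onz(s,g,49),"blue",onz(s,b,49))
g=np.array([80,185])/4+[240,150]; b=np.array([221,150])/4+[240,150]
print("green",onz(d,g,49),"blue",onz(d,b,49))
save(s,"s18.png",(225,250,345,350),6);save(d,"d18.png",(220,140,320,220),6)
print(onz(s,(295.4,319.6),10))
plan([440,255,200],rot([1,0,0],[0,0,-1]))
E
```

```text
green [387.84895715 141.44032943  49.        ] blue [499.96075341 154.33645792  49.        ]
green [391.17396435 136.3744983   49.        ] blue [503.26033419 152.0163895   49.        ]
[421.22527974 267.93535655  10.        ]
now [616.1   6.4 166.8] shift [-176.3 -248.4  -33.5] turn [ 0.0005 -0.0008 -0.0011] ft [ 1.1 -0.4  0.4] w 59.7
```

View pics/s18.png

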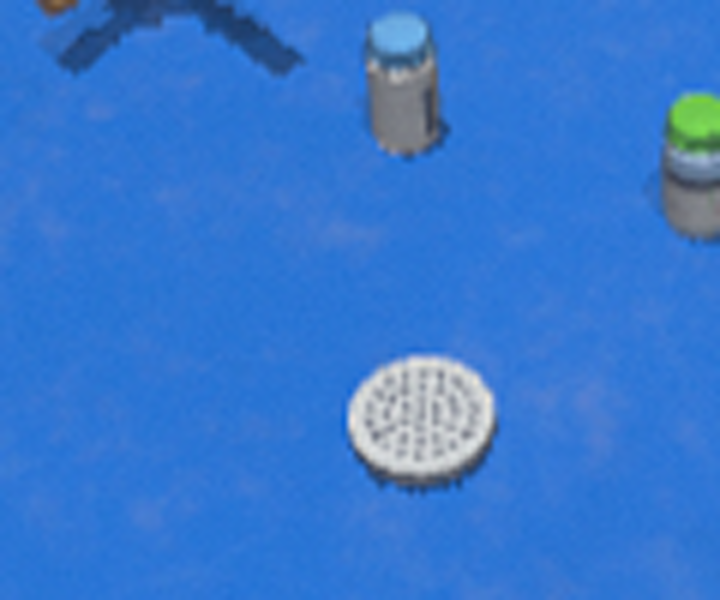

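```bash
python3 -m crank '[[78,-30,-39,0,0,0,0],[78,-60,-78,0,0,0,0],[78,-90,-117,0,0,0,0],[78,-120,-156,0,0,0,0],[78,-150,-195,5,0,0,0]]'
python3 -m crank '[[78,-30,-38,10,0,0,0],[78,-45,-61,20,0,0,0],[78,-45,-61,20,0,0,0],[78,-45,-61,20,0,0,0],[78,-45,-61,20,0,0,0]]'
python3 -m crank '[[78,0,0,0,0,0,0],[78,0,0,0,0,0,0],[78,0,0,0,0,0,0],[78,0,0,0,0,0,0],[78,0,0,0,0,0,0]]'
python3 - <<'E'
from h import *
from scipy.optimize import least_squares
w=camw(4)
im=w[0].astype(float); m=((im[:,:,2]-im[:,:,0])<40).astype(np.uint8); m=cv2.morphologyEx(m,cv2.MORPH_CLOSE,np.ones((5,5)))
m[:,:225]=0;m[:,420:]=0
u=proj(w,[421,268,10])[0]; n,l,st,ce=cv2.connectedComponentsWithStats(m); k=1+np.argmin(np.linalg.norm(ce[1:]-u,axis=1)); print(u,st[k],ce[k])
x=onz(w,ce[k],9); print("disc",x)
save(w,"w19.png",None,1,proj(w,circ([x[0],x[1],10],23.5)))
E
```

```text
clock: 17.35
position: [465.5, 203.0, 162.2]
ee_rot: [3.142, -0.003, 0.004]
wrist_force: [1.2, 0.4, -0.0]
gripper_width: 66.9
clock: 17.85
position: [422.5, 261.6, 141.6]
ee_rot: [3.141, -0.005, 0.002]
wrist_force: [0.3, 0.5, -0.0]
gripper_width: 66.7
clock: 18.35
position: [421.5, 262.4, 141.5]
ee_rot: [3.141, -0.002, 0.001]
wrist_force: [0.7, -0.2, -0.0]
gripper_width: 66.8
tcp [421.4 262.5 141.5] spread [0.05 0.06 0.01] [ 3.1411e+00 -2.0000e-03  1.3000e-03]
[319.29045083 178.97957597] [ 295  153   53   52 2116] [320.85396975 178.24716446]
disc [422.39171101 268.40130794   9.        ]
```

View pics/w19.png

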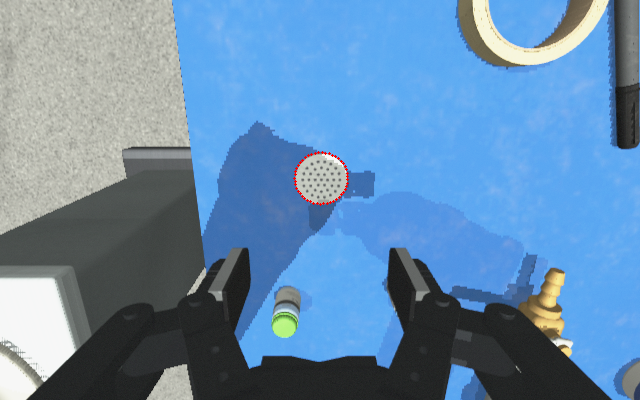

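```bash
python3 -m crank '[[72,1,-3,30,0,0,0],[72,1.5,-4.5,60,0,0,0],[72,1.5,-4.5,85,0,0,0],[72,1.5,-4.5,95,0,0,0],[72,1.5,-4.5,95,0,0,0]]'
python3 -m crank '[[72,0,0,0,0,0,0],[72,0,0,0,0,0,0],[72,0,0,0,0,0,0],[72,0,0,0,0,0,0]]'
python3 - <<'E'
from h import *
w=camw(4)
im=w[0].astype(float); m=((im[:,:,2]-im[:,:,0])<40).astype(np.uint8); m=cv2.morphologyEx(m,cv2.MORPH_CLOSE,np.ones((5,5)))
m[:,:262]=0;m[:,380:]=0
u=proj(w,[422,267,10])[0]; n,l,st,ce=cv2.connectedComponentsWithStats(m); k=1+np.argmin(np.linalg.norm(ce[1:]-u,axis=1)); print(u,st[k],ce[k])
x=onz(w,ce[k],9); print("disc",x)
save(w,"w20.png",None,1,proj(w,circ([x[0],x[1],10],23.5)))
E
```

```text
clock: 19.05
position: [422.0, 266.7, 45.5]
ee_rot: [3.14, -0.001, -0.003]
wrist_force: [0.7, -0.2, 0.5]
gripper_width: 61.7
clock: 19.45
position: [423.6, 267.1, 47.3]
ee_rot: [3.141, -0.002, 0.003]
wrist_force: [0.5, 0.2, 0.9]
gripper_width: 61.4
tcp [423.4 267.   47. ] spread [0.13 0.05 0.17] [ 3.1413e+00 -2.2000e-03  2.8000e-03]
[317.96619385 228.140885  ] [ 282  189   76   72 4337] [319.0740143  224.48351395]
disc [422.68082751 268.98683098   9.        ]
```

View pics/w20.png

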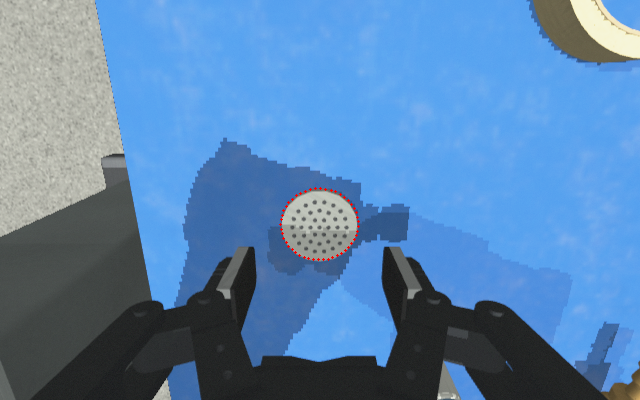

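Disc at wrist (319,224) matches its model circle; fingers straddle it. Descending.

```bash
python3 -m crank '[[72,0,-0.7,20,0,0,0],[72,0,-0.7,35,0,0,0],[72,0,-0.7,42,0,0,0],[72,0,-0.7,46,0,0,0],[72,0,-0.7,46,0,0,0]]'
python3 -m crank '[[72,0,0,0,0,0,0],[72,0,0,0,0,0,0],[72,0,0,0,0,0,0]]'
python3 - <<'E'
from h import *
w=camw(3); save(w,"w21.png",(220,180,420,330),4); print(read_state()["wrist_force"])
E
```

```text
clock: 20.15
position: [422.6, 267.7, 0.0]
ee_rot: [3.141, -0.001, -0.0]
wrist_force: [-0.6, -0.4, 0.1]
gripper_width: 61.4
clock: 20.45
position: [423.4, 267.8, 0.9]
ee_rot: [3.141, -0.002, 0.002]
wrist_force: [0.4, 0.1, 0.7]
gripper_width: 61.4
tcp [423.3 267.8   0.9] spread [0.05 0.05 0.06] [ 3.1413e+00 -2.0000e-03  2.3000e-03]
[-0.15376522  0.33677798 -0.78514137]
```

View pics/w21.png

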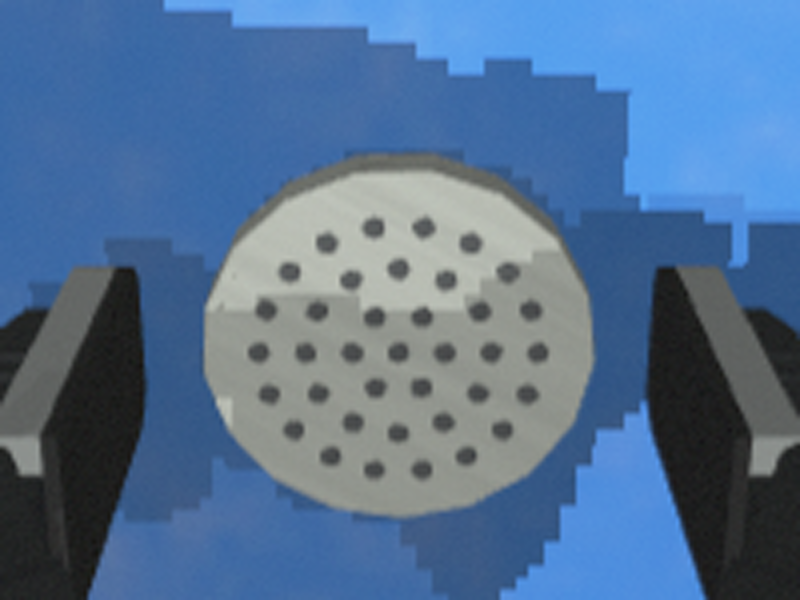

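```bash
python3 -m crank '[[50,0,0,0,0,0,0],[40,0,0,0,0,0,0],[35,0,0,0,0,0,0],[35,0,0,0,0,0,0],[35,0,0,0,0,0,0]]' 40
python3 -m crank '[[35,0,0,-5,0,0,0],[35,0,0,-15,0,0,0],[35,0,0,-30,0,0,0],[35,0,0,-30,0,0,0],[35,0,0,-30,0,0,0]]'
python3 -m crank '[[35,0,0,0,0,0,0],[35,0,0,0,0,0,0],[35,0,0,0,0,0,0]]'
python3 - <<'E'
from h import *
w=camw(3); save(w,"w22.png",(220,180,420,330),4); print(read_state()["wrist_force"])
v=cam("scene");save(v,"s22.png",(225,250,345,350),6)
v=cam("side");save(v,"d22.png",(220,120,320,200),6)
E
```

```text
clock: 21.1
position: [423.1, 267.7, 1.0]
ee_rot: [3.141, -0.002, 0.002]
wrist_force: [-2.1, -1.7, 5.9]
gripper_width: 44.5
clock: 21.6
position: [423.7, 267.8, 31.3]
ee_rot: [-3.142, 0.002, -0.004]
wrist_force: [-0.1, -0.4, -0.4]
gripper_width: 44.2
clock: 21.9
position: [422.7, 267.5, 30.2]
ee_rot: [3.141, -0.002, 0.0]
wrist_force: [-0.3, -0.0, -1.2]
gripper_width: 44.6
tcp [422.7 267.6  30.2] spread [0.02 0.06 0.03] [ 3.1409e+00 -1.6000e-03  4.0000e-04]
[-0.05816198  0.68609273 -0.7260304 ]
```

View pics/w22.png

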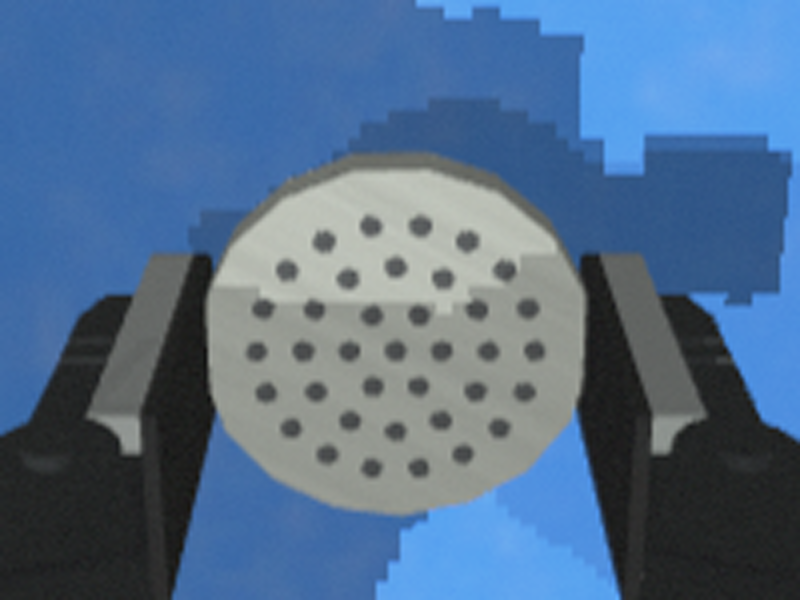

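View pics/s22.png

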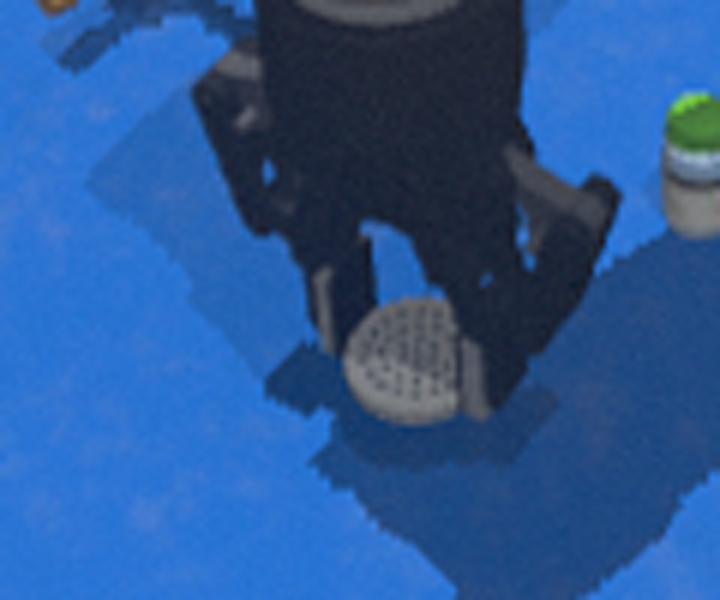

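View pics/d22.png

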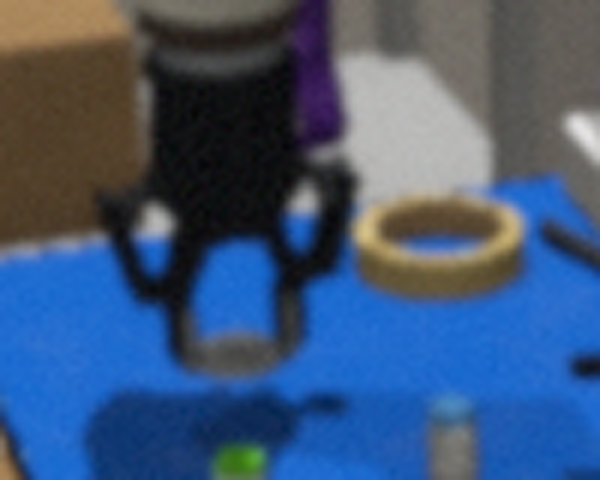

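```bash
python3 - <<'E'
from h import *
c=camera("wrist");T=c["T_tool_cam"];K=c["camera_matrix"]
d=T[:3,:3]@np.linalg.inv(K)@[319.2,267.8,1];o=T[:3,3]
for z in(-7,-9,-11): print(z,o+d*(z-o[2])/d[2])
plan([616.5,6.5,160],rot([1,0,0],[0,0,-1]))
E
```

```text
-7 [-0.75499548  1.26953345 -7.        ]
-9 [-0.75670505  0.07902761 -9.        ]
-11 [ -0.75841462  -1.11147823 -11.        ]
now [422.9 267.7  30.4] shift [ 193.9  261.1 -129.3] turn [ 0.0005 -0.0006 -0.001 ] ft [-0.4 -0.1 -0.4] w 44.7
```

```bash
python3 -m crank '[[35,10,10,-35,0,0,0],[35,25,30,-80,0,0,0],[35,50,65,-105,0,0,0],[35,80,105,-125,0,0,0],[35,108,145,-130,0,0,0]]'
python3 -m crank '[[35,28,38,0,0,0,0],[35,56,76,0,0,0,0],[35,78,106,0,0,0,0],[35,86,116,0,0,0,0],[35,86,116,0,0,0,0]]'
python3 -m crank '[[35,0,0,0,0,0,0],[35,0,0,0,0,0,0],[35,0,0,0,0,0,0],[35,0,0,0,0,0,0],[35,0,0,0,0,0,0]]'
python3 -m crank '[[35,0,0,0,0,0,0],[35,0,0,0,0,0,0],[35,0,0,0,0,0,0]]'
python3 - <<'E'
from h import *
w=camw(3); save(w,"w23.png",(220,140,420,330),4)
plan([616.5,5.5,130],rot([1,0,0],[0,0,-1]))
v=cam("scene");save(v,"s23.png",(240,130,360,230),6)
E
```

```text
clock: 22.7
position: [530.6, 125.4, 162.9]
ee_rot: [-3.141, -0.001, -0.008]
wrist_force: [0.8, 0.7, -0.9]
gripper_width: 44.3
clock: 23.2
position: [615.2, 7.1, 159.7]
ee_rot: [3.141, -0.009, 0.001]
wrist_force: [-0.3, 0.2, -0.6]
gripper_width: 44.8
clock: 23.7
position: [614.2, 10.2, 160.5]
ee_rot: [3.141, 0.0, 0.002]
wrist_force: [0.3, 0.0, -0.2]
gripper_width: 44.2
clock: 24.0
position: [614.4, 9.5, 160.3]
ee_rot: [3.141, -0.002, 0.001]
wrist_force: [-0.1, -0.0, -0.2]
gripper_width: 45.0
tcp [614.4   9.5 160.3] spread [0.01 0.01 0.01] [ 3.1411e+00 -2.0000e-03  1.2000e-03]
now [614.5   9.5 160.3] shift [ 2.   4.  30.3] turn [ 0.0005 -0.0008 -0.0012] ft [-0.5  0.  -1.1] w 44.4
```

View pics/w23.png

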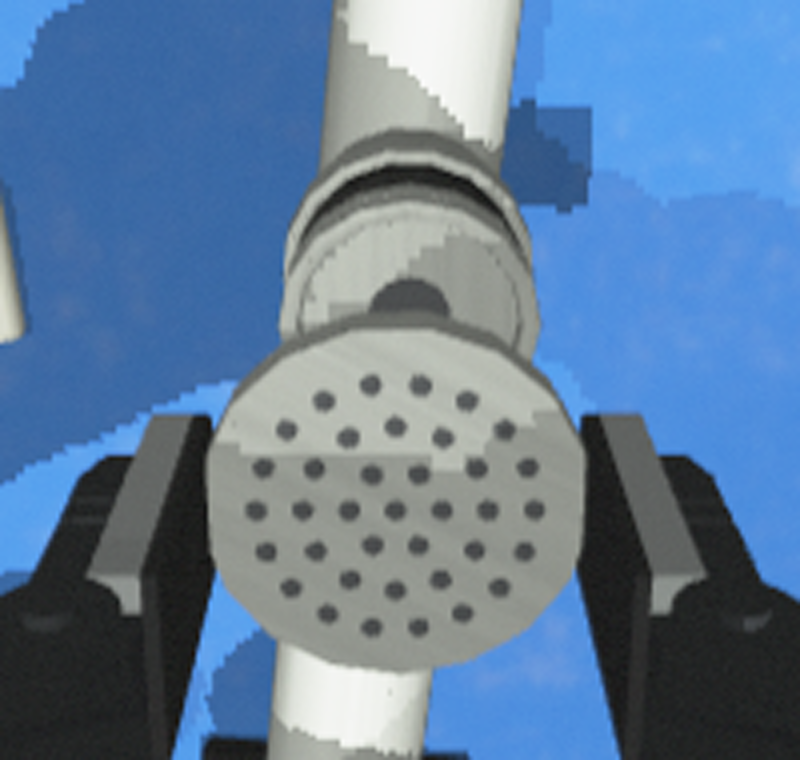

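View pics/s23.png

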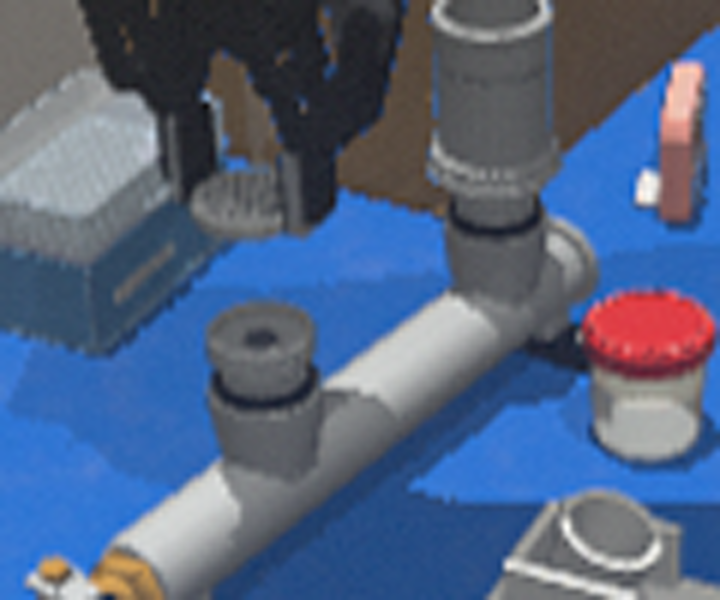

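```bash
python3 -m crank '[[35,1,2,10,0,0,0],[35,2,4,20,0,0,0],[35,2.1,4,35,0,0,0],[35,2.1,4,42,0,0,0],[35,2.1,4,42,0,0,0]]'
python3 -m crank '[[35,0,0,0,0,0,0],[35,0,0,0,0,0,0],[35,0,0,0,0,0,0],[35,0,0,0,0,0,0],[35,0,0,0,0,0,0]]'
python3 - <<'E'
from h import *
w=camw(3); save(w,"w24.png",(220,140,420,330),4)
plan([616.5,5.5,103.5],rot([1,0,0],[0,0,-1]))
v=cam("scene");save(v,"s24.png",(250,150,350,230),7)
v=cam("side");save(v,"d24.png",(310,130,400,220),6)
E
```

```text
clock: 24.7
position: [615.2, 5.5, 116.2]
ee_rot: [3.141, -0.001, -0.004]
wrist_force: [0.3, -0.1, -0.4]
gripper_width: 44.5
clock: 25.2
position: [616.8, 5.5, 118.7]
ee_rot: [3.141, -0.002, 0.002]
wrist_force: [0.1, -0.0, -1.3]
gripper_width: 44.6
tcp [616.7   5.5 118.6] spread [0.05 0.01 0.06] [ 3.1409e+00 -1.9000e-03  2.0000e-03]
now [616.6   5.5 118.4] shift [-0.2 -0.  14.9] turn [ 0.0006 -0.001  -0.0012] ft [-0.4  1.1 -0.6] w 44.5
```

View pics/w24.png

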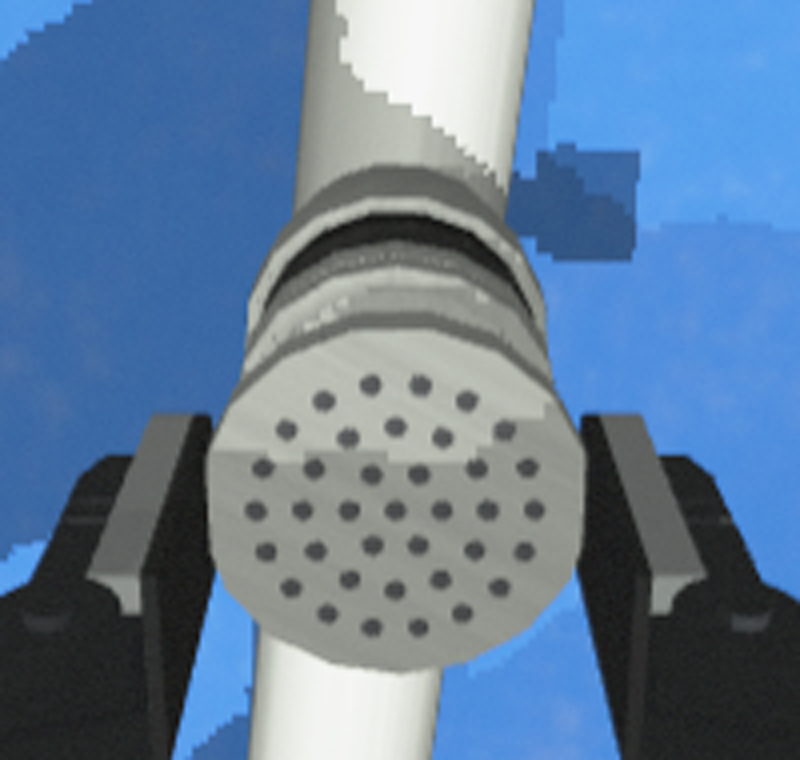

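View pics/s24.png

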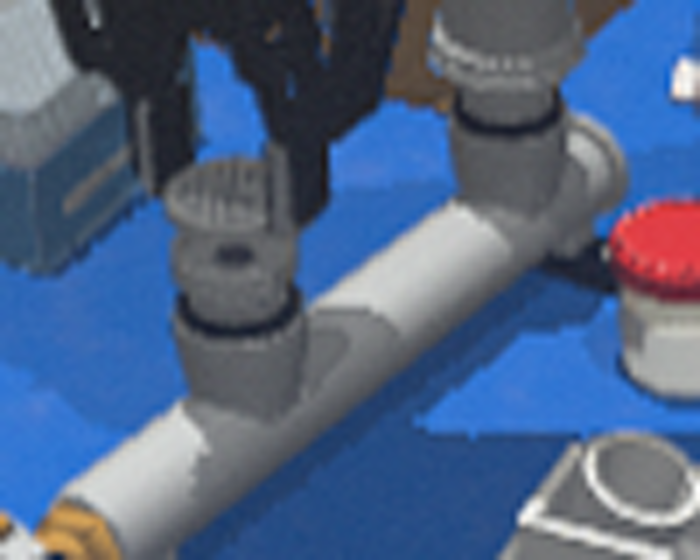

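View pics/d24.png

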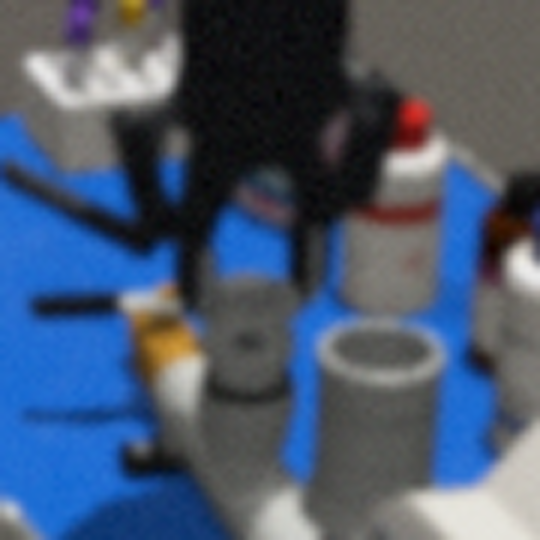

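```bash
python3 -m crank '[[35,0,0,4,0,0,0],[35,0,0,7,0,0,0],[35,0,0,9,0,0,0],[35,0,0,11,0,0,0],[35,0,0,11,0,0,0]]'
python3 -m crank '[[35,0,0,1,0,0,0],[35,0,0,2,0,0,0],[35,0,0,2.5,0,0,0],[35,0,0,2.5,0,0,0]]'
python3 - <<'E'
from h import *
s=read_state();print(s["wrist_force"],s["wrist_torque"]);w=camw(3); save(w,"w25.png",(220,140,420,330),4)
E
```

```text
clock: 25.95
position: [616.3, 5.5, 106.9]
ee_rot: [3.141, -0.002, 0.0]
wrist_force: [0.6, 0.2, -0.3]
gripper_width: 44.8
clock: 26.35
position: [616.6, 5.5, 104.8]
ee_rot: [3.141, -0.002, 0.001]
wrist_force: [0.4, -0.1, -1.0]
gripper_width: 44.6
[ 0.37898505 -0.05214453 -0.99774968] [-0.00042931  0.00530583  0.07396498]
tcp [616.6   5.5 104.8] spread [0.02 0.01 0.05] [ 3.1411e+00 -1.8000e-03  1.3000e-03]
```

View pics/w25.png

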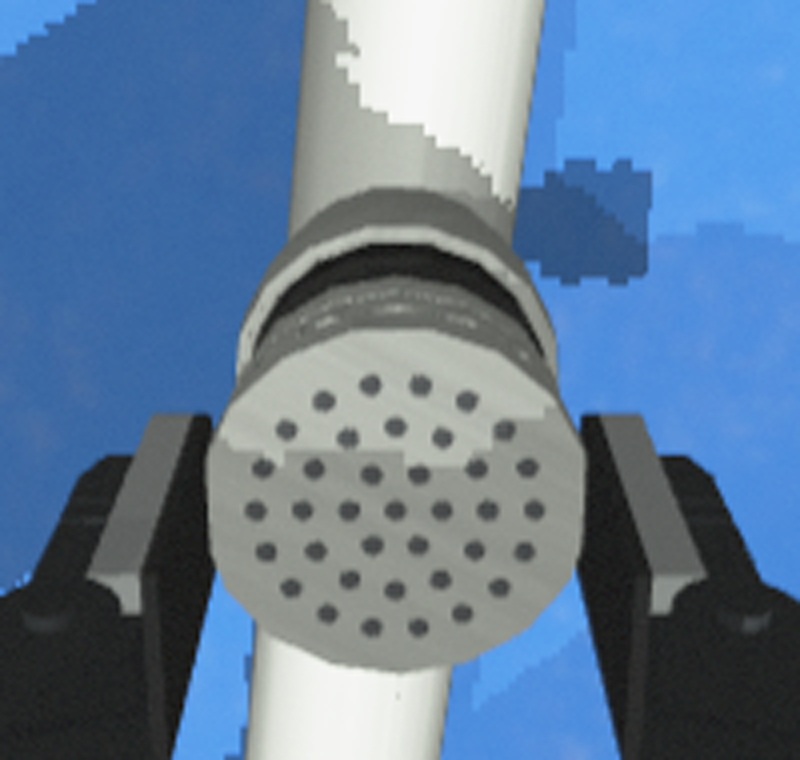

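```bash
python3 -m crank '[[35,0,0,0.5,0,0,0],[35,0,0,1,0,0,0],[35,0,0,1,0,0,0]]'
python3 -m crank '[[52,0,0,0,0,0,0],[58,0,0,0,0,0,0],[64,0,0,0,0,0,0],[68,0,0,0,0,0,0],[68,0,0,0,0,0,0]]'
python3 -m crank '[[72,0,0,-10,0,0,0],[72,0,0,-30,0,0,0],[72,0,0,-60,0,0,0],[72,0,0,-100,0,0,0],[72,0,0,-100,0,0,0]]'
python3 -m crank '[[72,0,0,0,0,0,0],[72,0,0,0,0,0,0],[72,0,0,0,0,0,0],[72,0,0,0,0,0,0]]'
python3 - <<'E'
from h import *
w=camw(3); save(w,"w26.png",(230,120,420,300),4)
v=cam("scene");save(v,"s26.png",(250,150,350,230),7)
E
```

```text
clock: 26.8
position: [616.8, 5.6, 103.9]
ee_rot: [3.141, -0.002, 0.002]
wrist_force: [-0.6, -0.3, 0.9]
gripper_width: 44.8
clock: 27.3
position: [616.6, 5.6, 103.8]
ee_rot: [3.141, -0.002, 0.001]
wrist_force: [-0.4, -0.5, -0.3]
gripper_width: 58.1
clock: 27.8
position: [620.0, 7.1, 210.3]
ee_rot: [-3.141, 0.001, -0.016]
wrist_force: [0.8, -0.4, 1.1]
gripper_width: 61.2
clock: 28.2
position: [615.8, 5.5, 202.7]
ee_rot: [3.141, -0.002, -0.002]
wrist_force: [0.1, -0.5, -0.2]
gripper_width: 61.5
tcp [616.    5.6 202.9] spread [0.1  0.06 0.13] [ 3.1413e+00 -1.6000e-03 -1.2000e-03]
```

View pics/w26.png

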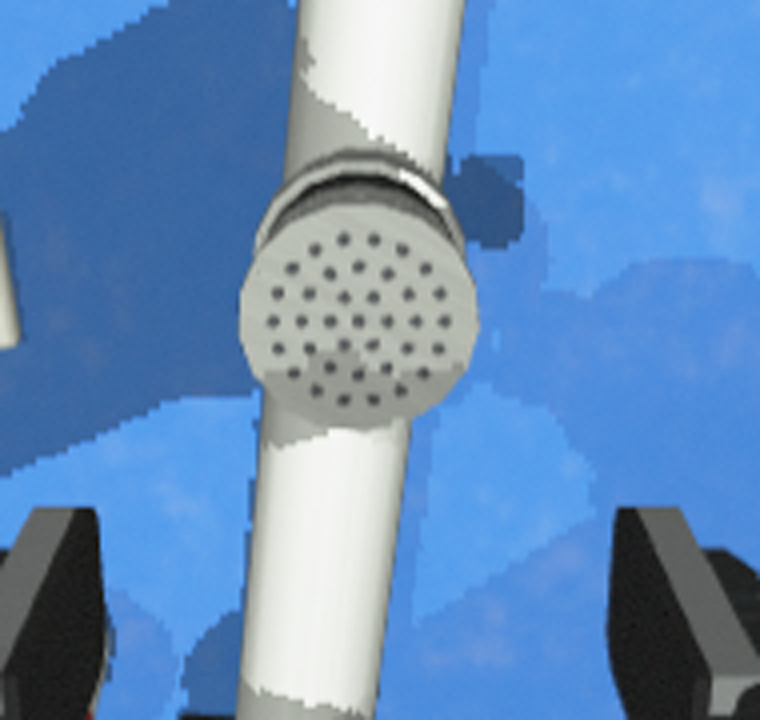

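View pics/s26.png

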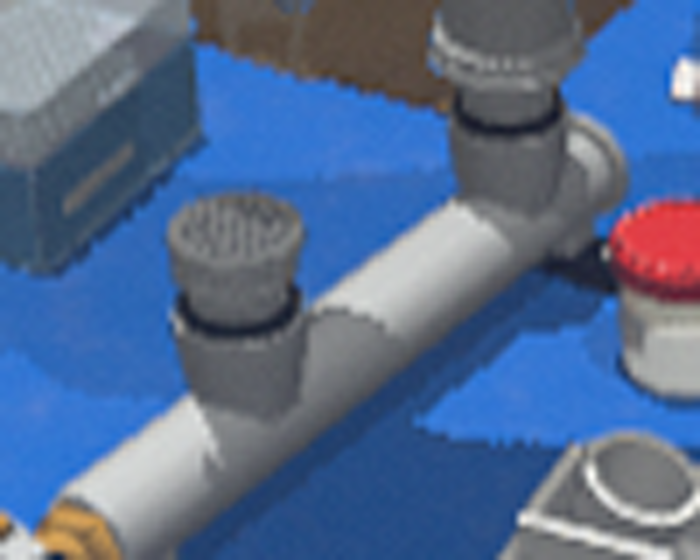

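```bash
python3 - <<'E'
from h import *
w=camw(2); s=cam("scene");d=cam("side")
print("disc",onz(w,(319.75,200.5),113))
print("green",onz(s,(395,157),20))
save(s,"s27.png",(340,140,440,220),7);save(d,"d27.png",(270,220,370,310),6)
plan([447,-245,200],rot([1,0,0],[0,0,-1]))
E
```

```text
tcp [616.3   5.7 203.4] spread [0.02 0.   0.07] [ 3.1413e+00 -1.6000e-03  3.0000e-04]
disc [616.09828143   5.1313275  113.        ]
green [ 482.59509787 -388.62254126   20.        ]
now [616.5   5.7 203.7] shift [-169.2  250.8    3.7] turn [ 0.0004 -0.0007 -0.001 ] ft [ 0.3 -0.1  0.3] w 61.6
```

View pics/s27.png

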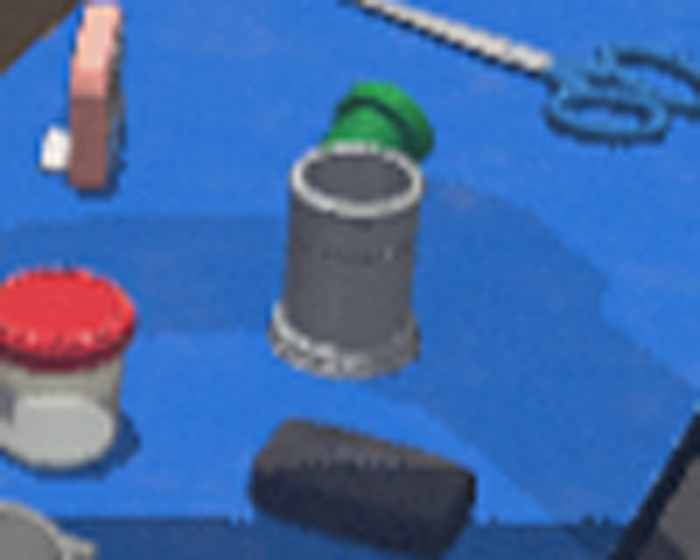

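View pics/d27.png

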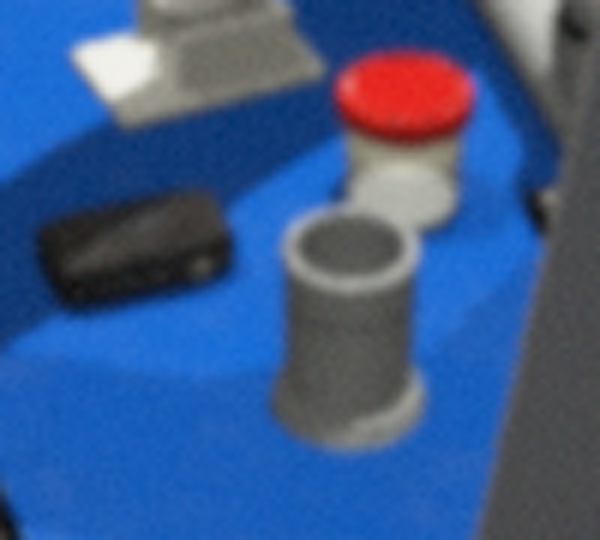

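```bash
python3 -m crank '[[100,-40,10,0,0,0,0],[100,-80,35,0,0,0,0],[100,-115,70,0,0,0,0],[100,-140,110,0,0,0,0],[100,-160,150,0,0,0,0]]'
python3 -m crank '[[100,-9,45,0,0,0,0],[100,-9,80,0,0,0,0],[100,-9,95,5,0,0,0],[100,-9,101,5,0,0,0],[100,-9,101,5,0,0,0]]'
python3 -m crank '[[100,0,0,0,0,0,0],[100,0,0,0,0,0,0],[100,0,0,0,0,0,0],[100,0,0,0,0,0,0],[100,0,0,0,0,0,0]]'
python3 - <<'E'
from h import *
w=camw(4); 
save(w,"w28.png",None,1)
E
```

```text
clock: 29.1
position: [454.5, -145.3, 203.8]
ee_rot: [3.14, -0.0, 0.0]
wrist_force: [0.7, -1.2, 0.7]
gripper_width: 85.4
clock: 29.6
position: [447.4, -244.4, 198.6]
ee_rot: [-3.141, 0.001, -0.001]
wrist_force: [-0.3, 0.2, 0.1]
gripper_width: 85.3
clock: 30.1
position: [447.4, -244.9, 198.9]
ee_rot: [3.141, -0.001, 0.001]
wrist_force: [-0.5, 1.0, 0.1]
gripper_width: 85.3
tcp [ 447.3 -245.   198.9] spread [0.05 0.12 0.03] [ 3.141e+00 -1.200e-03  1.300e-03]
```

View pics/w28.png

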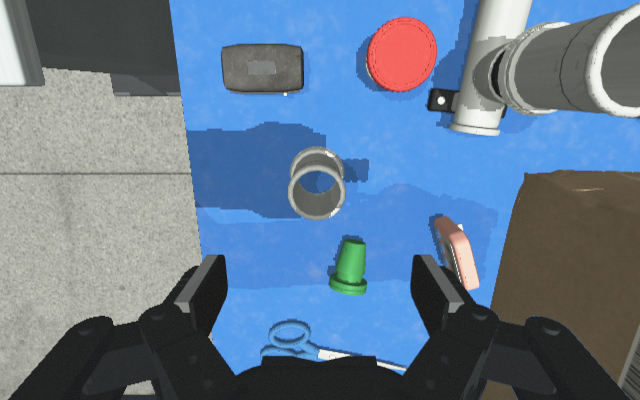

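```bash
python3 - <<'E'
from h import *
from scipy.optimize import least_squares
w=camw(3); save(w,"w28c.png",(270,140,370,230),7)
x=onz(w,(316.5,191),74); print(x, "green",onz(w,(348,268),20),"pouch",onz(w,(262,67),25))
save(w,"w28d.png",(270,140,370,230),7,np.vstack([proj(w,circ(x,25)),proj(w,circ([x[0],x[1],0],30.5))]))
E
```

```text
tcp [ 447.2 -245.2  198.8] spread [0.01 0.03 0.01] [ 3.1411e+00 -2.0000e-03  1.3000e-03]
[ 444.31327642 -248.80146556   74.        ] green [ 479.48594088 -357.55977495   20.        ] pouch [ 394.24433912 -144.46478335   25.        ]
```

View pics/w28d.png

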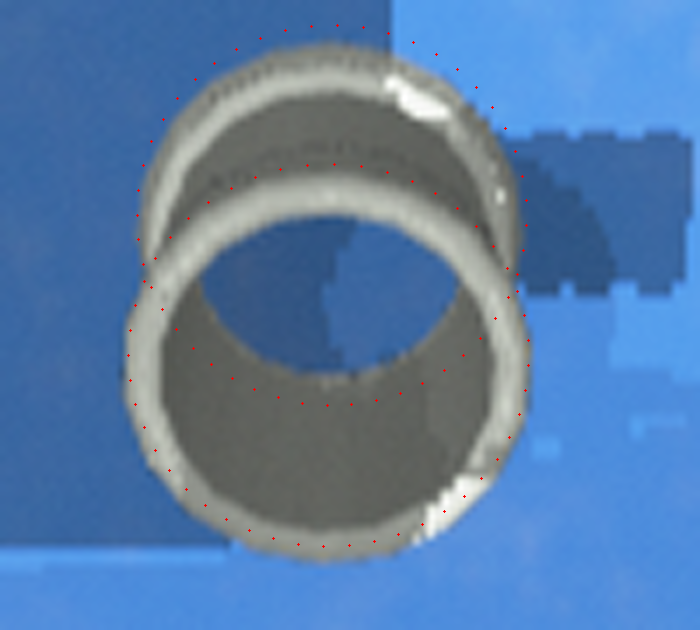

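```bash
python3 -m crank '[[100,-1,2,30,0,0,0],[100,-2.4,4.5,65,0,0,0],[100,-2.4,4.5,100,0,0,0],[100,-2.4,4.5,130,0,0,0],[100,-2.4,4.5,150,0,0,0]]'
python3 -m crank '[[100,0,0,11,0,0,0],[100,0,0,11,0,0,0],[100,0,0,11,0,0,0],[100,0,0,11,0,0,0]]'
python3 - <<'E'
from h import *
w=camw(3); save(w,"w29.png",(200,120,440,330),3)
E
```

```text
clock: 30.95
position: [443.8, -249.4, 46.6]
ee_rot: [-3.141, 0.002, 0.002]
wrist_force: [-0.2, 0.5, 0.3]
gripper_width: 85.6
clock: 31.35
position: [445.9, -250.2, 39.0]
ee_rot: [3.14, -0.002, 0.004]
wrist_force: [0.4, -0.4, -0.6]
gripper_width: 85.5
tcp [ 445.9 -250.3   39. ] spread [0.1  0.06 0.05] [ 3.1399e+00 -2.1000e-03  4.0000e-03]
```

View pics/w29.png

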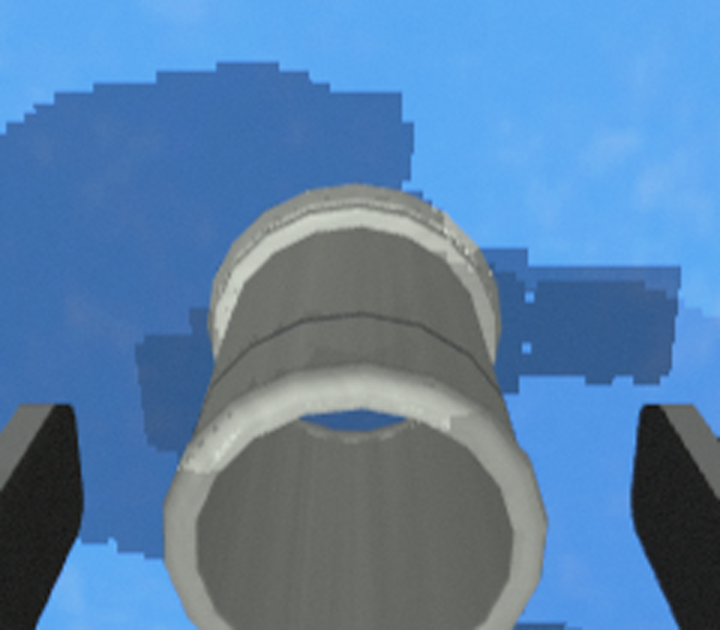

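```bash
python3 - <<'E'
from h import *
from scipy.optimize import least_squares
c=camera("wrist");T=c["T_tool_cam"];K=c["camera_matrix"]
def pr(P):
    q=(P-T[:3,3])@T[:3,:3]@K.T; return q[:,:2]/q[:,2:]
def f(p):
    q=pr(circ([p[0],p[1],-35],p[2],200)); return [q[:,0].min()-(165/3+200),q[:,0].max()-(547/3+200),q[:,1].min()-(363/3+120)]
print(least_squares(f,[0,0,25]).x)
E
```

```text
[-0.9926383  -1.61088155 25.03112332]
```

```bash
python3 -m crank '[[100,0,-1.6,0,0,0,0],[70,0,-1.6,0,0,0,0],[50,0,-1.6,0,0,0,0],[45,0,-1.6,0,0,0,0],[45,0,-1.6,0,0,0,0]]' 40
python3 -m crank '[[45,0,0,0,0,0,0],[45,0,0,0,0,0,0],[45,0,0,-5,0,0,0],[45,0,0,-20,0,0,0],[45,0,0,-45,0,0,0]]'
python3 - <<'E'
from h import *
w=camw(3); save(w,"w30.png",(200,120,440,330),3);v=cam("side");save(v,"d30.png",(270,180,370,310),5); print(read_state()["wrist_force"])
E
```

```text
clock: 32.05
position: [445.0, -248.2, 38.0]
ee_rot: [3.141, -0.002, 0.001]
wrist_force: [-1.1, -0.4, 3.9]
gripper_width: 49.1
clock: 32.55
position: [443.7, -247.5, 82.7]
ee_rot: [-3.14, 0.001, 0.002]
wrist_force: [-0.6, 0.5, -1.2]
gripper_width: 49.3
tcp [ 446.7 -248.3   85.9] spread [1.52 0.55 1.81] [ 3.1405e+00 -1.0000e-03  3.9000e-03]
[ 0.12973376  0.12333957 -1.82911254]
```

View pics/w30.png

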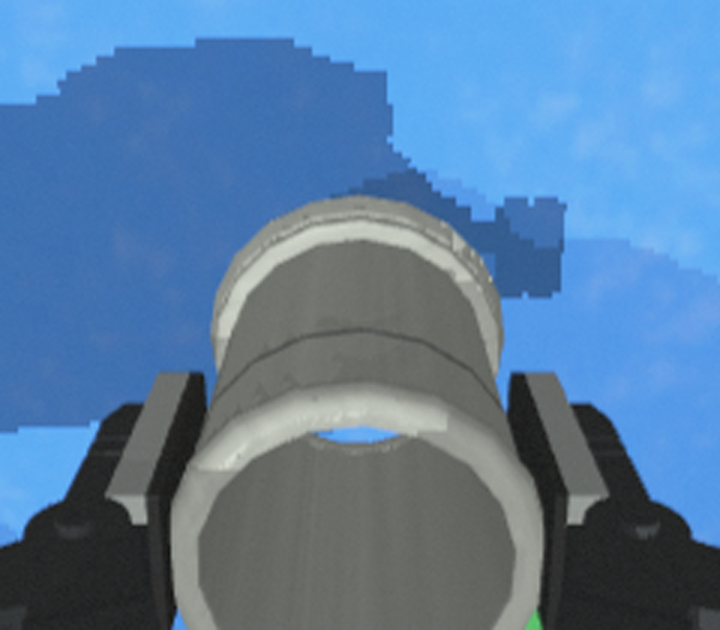

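View pics/d30.png

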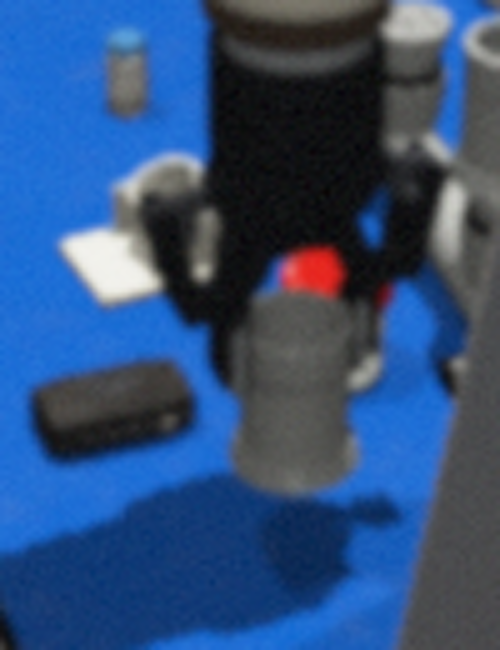

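```bash
python3 - <<'E'
from h import *
from scipy.optimize import least_squares
c=camera("wrist");T=c["T_tool_cam"];K=c["camera_matrix"]
def pr(P):
    q=(P-T[:3,3])@T[:3,:3]@K.T; return q[:,:2]/q[:,2:]
def f(p):
    q=pr(circ([p[0],p[1],p[2]],25,200)); return [q[:,0].min()-(170/3+200),q[:,0].max()-(545/3+200),q[:,1].min()-(382/3+120)]
print(least_squares(f,[0,0,-36]).x)
plan([616.6,5.5,190],rot([1,0,0],[0,0,-1]))
E
```

```text
[ -0.79494245   1.60201228 -33.74683148]
now [ 444.6 -248.4   82.8] shift [ 171.7 -254.1 -107.3] turn [ 0.0009 -0.0006 -0.0016] ft [ 0.2 -0.3 -1.8] w 49.1
```

```bash
python3 -m crank '[[45,0,0,-40,0,0,0],[45,0,-10,-85,0,0,0],[45,5,-45,-110,0,0,0],[45,10,-90,-118,0,0,0],[45,20,-135,-118,0,0,0]]'
python3 -m crank '[[45,30,-35,0,0,0,0],[45,65,-70,0,0,0,0],[45,100,-95,0,0,0,0],[45,130,-112,0,0,0,0],[45,150,-119,0,0,0,0]]'
python3 -m crank '[[45,0,0,0,0,0,0],[45,0,0,0,0,0,0],[45,0,0,0,0,0,0],[45,0,0,0,0,0,0],[45,0,0,0,0,0,0]]'
python3 -m crank '[[45,0,0,0,0,0,0],[45,0,0,0,0,0,0],[45,0,0,0,0,0,0]]'
python3 - <<'E'
from h import *
w=camw(3); save(w,"w31.png",(200,120,440,330),3)
v=cam("scene");save(v,"s31.png",(240,90,360,230),5); v=cam("side");save(v,"d31.png",(310,80,420,220),5)
plan([616.6,5.5,160],rot([1,0,0],[0,0,-1]))
E
```

```text
clock: 33.3
position: [465.0, -112.6, 201.5]
ee_rot: [3.14, -0.006, 0.003]
wrist_force: [1.1, 0.1, -1.6]
gripper_width: 49.2
clock: 33.8
position: [616.1, 8.9, 199.6]
ee_rot: [-3.14, -0.004, 0.0]
wrist_force: [-0.2, -0.5, -0.9]
gripper_width: 49.2
clock: 34.3
position: [614.6, 4.8, 200.9]
ee_rot: [3.14, -0.003, 0.001]
wrist_force: [0.3, -0.2, -1.6]
gripper_width: 49.3
clock: 34.6
position: [615.1, 5.5, 201.0]
ee_rot: [3.141, -0.002, 0.002]
wrist_force: [-1.0, -0.7, -1.5]
gripper_width: 48.8
tcp [615.1   5.6 200.9] spread [0.01 0.06 0.03] [ 3.141e+00 -2.100e-03  1.600e-03]
now [615.1   5.8 200.8] shift [ 1.5  0.2 40.8] turn [ 0.0005 -0.0008 -0.0011] ft [ 0.5  0.1 -1.2] w 49.2
```

View pics/w31.png

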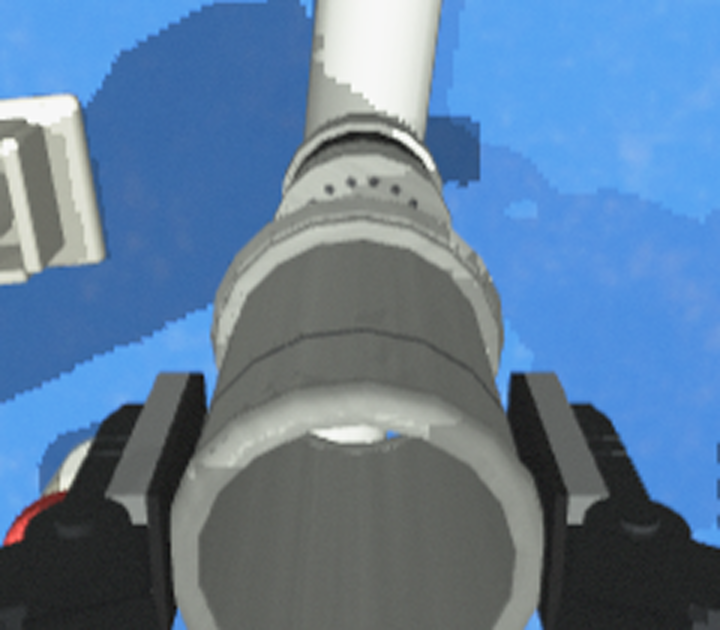

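View pics/s31.png

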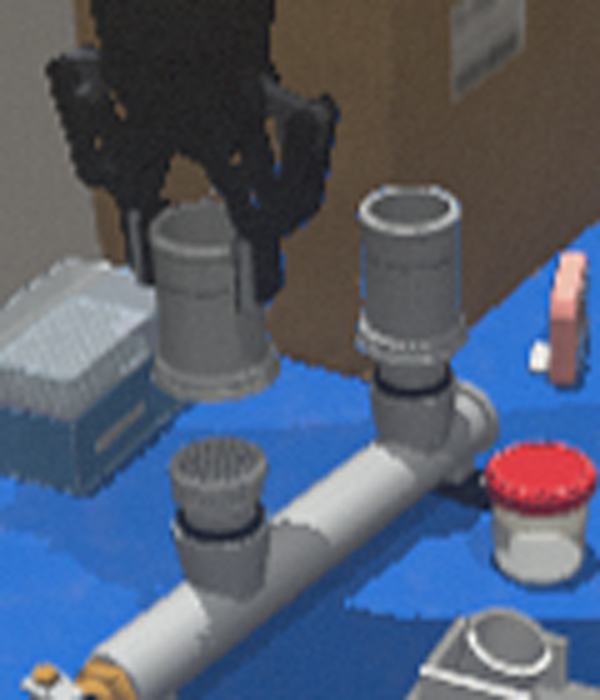

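View pics/d31.png

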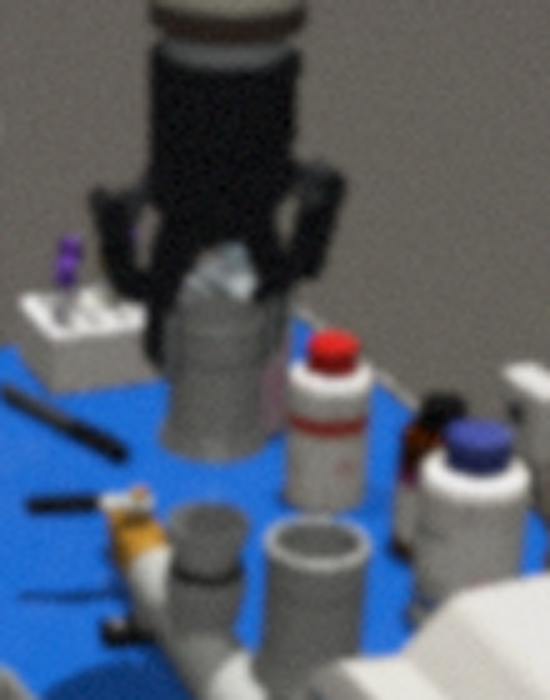

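```bash
python3 -m crank '[[45,1.5,-0.3,12,0,0,0],[45,1.5,-0.3,25,0,0,0],[45,1.5,-0.3,35,0,0,0],[45,1.5,-0.3,42,0,0,0],[45,1.5,-0.3,42,0,0,0]]'
python3 -m crank '[[45,0,0,0,0,0,0],[45,0,0,0,0,0,0],[45,0,0,0,0,0,0],[45,0,0,0,0,0,0],[45,0,0,0,0,0,0]]'
python3 - <<'E'
from h import *
w=camw(3)
v=cam("scene");save(v,"s32.png",(240,110,340,230),6); v=cam("side");save(v,"d32.png",(310,100,400,220),6)
plan([616.6,6,145.5],rot([1,0,0],[0,0,-1]))
a=cv2.imread("pics/s32.png");b=cv2.imread("pics/d32.png");o=np.hstack([a[:720],b[:720]]);cv2.imwrite("pics/o32.png",cv2.resize(o,(800,int(800*o.shape[0]/o.shape[1]))))
E
```

```text
clock: 35.35
position: [615.6, 5.9, 157.0]
ee_rot: [3.141, -0.001, -0.003]
wrist_force: [-0.0, -0.4, -2.3]
gripper_width: 49.2
clock: 35.85
position: [616.8, 6.0, 159.1]
ee_rot: [3.141, -0.002, 0.002]
wrist_force: [0.2, 0.0, -0.8]
gripper_width: 49.1
tcp [616.8   5.9 159. ] spread [0.04 0.02 0.06] [ 3.141e+00 -1.900e-03  1.800e-03]
now [616.7   6.  158.8] shift [-0.1 -0.1 13.3] turn [ 0.0005 -0.0009 -0.0011] ft [-0.5 -0.7 -2.2] w 49.1
```

View pics/o32.png

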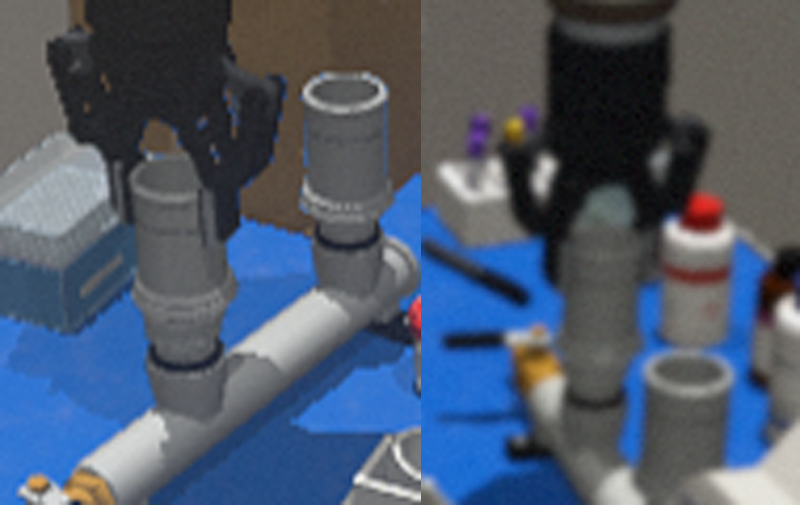

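```bash
python3 -m crank '[[45,0,0,3,0,0,0],[45,0,0,6,0,0,0],[45,0,0,9,0,0,0],[45,0,0,11,0,0,0],[45,0,0,11,0,0,0]]'
python3 -m crank '[[45,0,0,1,0,0,0],[45,0,0,1.5,0,0,0],[45,0,0,2,0,0,0],[45,0,0,2,0,0,0]]'
python3 - <<'E'
from h import *
s=read_state();print(s["wrist_force"],s["wrist_torque"],s["position"])
v=cam("scene");save(v,"s33.png",(240,110,340,230),6)
E
```

```text
clock: 36.6
position: [616.4, 5.9, 147.3]
ee_rot: [3.141, -0.002, 0.0]
wrist_force: [0.1, -0.1, -1.3]
gripper_width: 49.1
clock: 37.0
position: [616.7, 6.2, 145.9]
ee_rot: [3.141, -0.002, 0.001]
wrist_force: [0.0, 0.4, -0.9]
gripper_width: 49.0
[ 0.0135096   0.41392941 -0.92673729] [ 0.11712494  0.03749772 -0.00831287] [616.66761076   6.16311994 145.86032004]
```

View pics/s33.png

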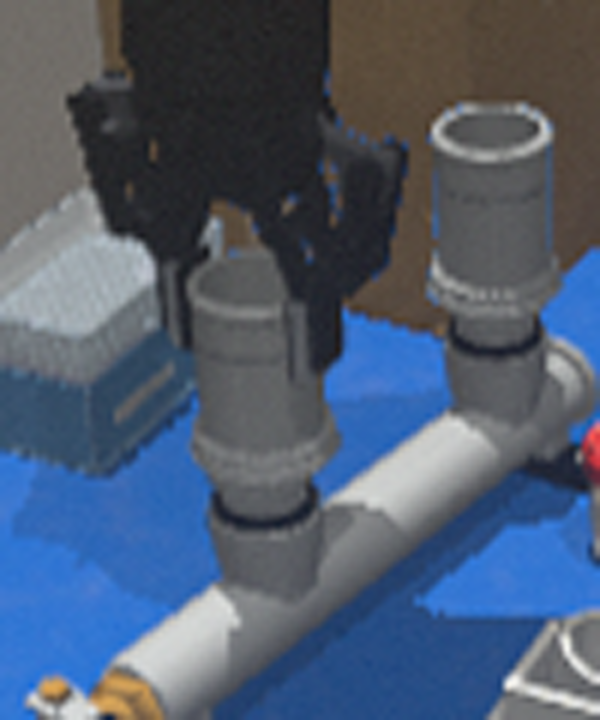

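```bash
python3 -m crank '[[45,0,0,0.5,0,0,0],[45,0,0,1,0,0,0],[45,0,0,1.2,0,0,0],[45,0,0,1.2,0,0,0]]'
```

```text
clock: 37.45
position: [616.7, 6.2, 145.3]
ee_rot: [3.141, -0.002, 0.002]
wrist_force: [-1.5, 0.2, 5.5]
gripper_width: 48.9
```

Seated (5.5 N up). Releasing gently and lifting clear.

```bash
python3 -m crank '[[57,0,0,-0.5,0,0,0],[62,0,0,-0.5,0,0,0],[70,0,0,-0.5,0,0,0],[80,0,0,-0.5,0,0,0],[90,0,0,-0.5,0,0,0]]'
python3 -m crank '[[95,0,0,0,0,0,0],[95,0,0,-10,0,0,0],[95,0,0,-30,0,0,0],[95,0,0,-60,0,0,0],[95,0,0,-90,0,0,0]]'
python3 -m crank '[[95,0,0,0,0,0,0],[95,0,0,0,0,0,0],[95,0,0,0,0,0,0],[95,0,0,0,0,0,0]]'
python3 - <<'E'
from h import *
w=camw(3); save(w,"w34.png")
v=cam("scene");save(v,"s34.png",(240,110,340,230),6); v=cam("side");save(v,"d34.png",(310,100,400,220),6)
plan([616.6,6,145.5],rot([1,0,0],[0,0,-1]))
a=cv2.imread("pics/s34.png");b=cv2.imread("pics/d34.png");o=np.hstack([a[:720],b[:720]]);cv2.imwrite("pics/o34.png",cv2.resize(o,(800,int(800*o.shape[0]/o.shape[1]))))
E
```

```text
clock: 37.95
position: [616.7, 5.8, 145.0]
ee_rot: [3.141, -0.002, 0.001]
wrist_force: [0.3, 0.2, -0.7]
gripper_width: 77.0
clock: 38.45
position: [616.4, 6.2, 236.6]
ee_rot: [3.141, -0.001, 0.001]
wrist_force: [-0.2, 0.0, -0.1]
gripper_width: 81.2
clock: 38.85
position: [615.9, 5.7, 234.0]
ee_rot: [3.141, -0.002, -0.002]
wrist_force: [0.6, 0.2, 0.2]
gripper_width: 81.4
tcp [615.9   5.8 234.1] spread [0.07 0.09 0.06] [ 3.1411e+00 -1.7000e-03 -1.5000e-03]
now [616.4   6.1 234.6] shift [ 0.2  0.  89.1] turn [ 0.0002  0.     -0.001 ] ft [ 0.2  0.1 -1. ] w 81.2
```

View pics/o34.png

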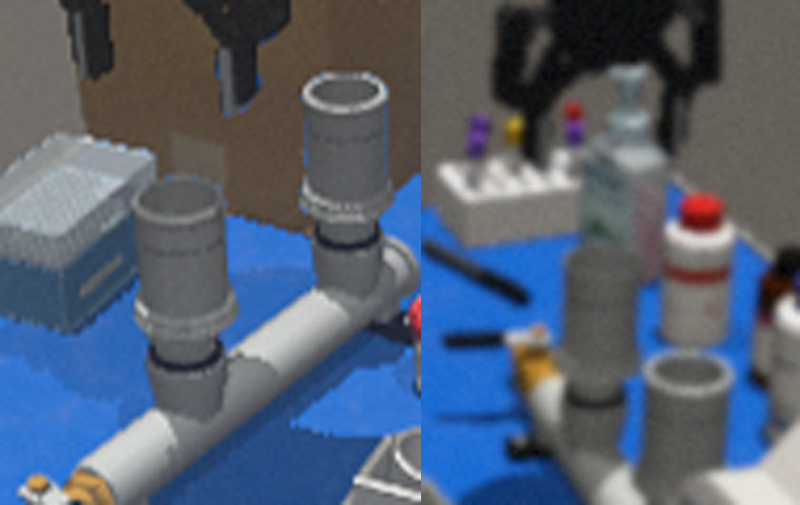

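View pics/w34.png

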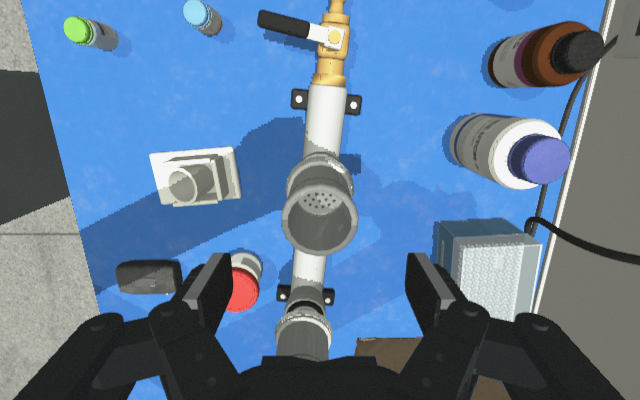

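Funnel sits like its neighbour in both views (rim at wrist (319,220), no tilt visible). Now the valve: close the gripper and go to behind the lever.

```bash
python3 -m crank '[[0,-20,-35,0,0,0,0],[0,-44,-70,0,0,0,0],[0,-44,-90,20,0,0,0],[0,-44,-90,55,0,0,0],[0,-44,-90,80,0,0,0]]'
python3 -m crank '[[0,0,0,0,0,0,0],[0,0,0,0,0,0,0],[0,0,0,0,0,0,0],[0,0,0,0,0,0,0],[0,0,0,0,0,0,0]]'
python3 - <<'E'
from h import *
w=camw(3); save(w,"w35.png")
print(onz(w,(400,150),66))
P=np.array([[631.2,129.8,66]]);print(proj(w,P))
E
```

```text
clock: 39.6
position: [572.1, 96.9, 153.7]
ee_rot: [3.141, 0.001, 0.001]
wrist_force: [0.1, -1.3, -0.4]
gripper_width: 7.9
clock: 40.1
position: [573.5, 96.0, 156.2]
ee_rot: [3.141, -0.003, 0.004]
wrist_force: [-0.0, 0.4, -0.1]
gripper_width: 0.0
tcp [573.3  96.  156. ] spread [0.14 0.04 0.19] [ 3.1411e+00 -2.4000e-03  3.7000e-03]
[631.95256635 134.4676681   66.        ]
[[398.49043474 156.31913038]]
```

View pics/w35.png

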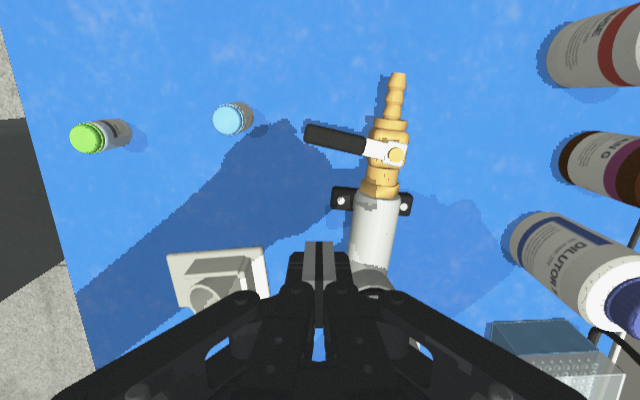

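```bash
python3 - <<'E'
from h import *
w=camw(3)
p=onz(w,(397,155),67); e=onz(w,(306,133),67); print(p,e,np.linalg.norm(e-p),np.degrees(np.arctan2((e-p)[1],-(e-p)[0])))
piv=np.array([631.,130]);ph=np.radians(6.7);ex=np.array([np.cos(ph),-np.sin(ph)]);ey=np.array([np.sin(ph),np.cos(ph)])
s=read_state()["position"];print("now",s)
for q,d in [(0.1,32),(0.1,22),(.4,20),(.7,20),(1.0,20),(1.3,20),(1.5,19),(1.57,17)]:
    r=50; u=-np.cos(q)*ex+np.sin(q)*ey;t=np.sin(q)*ex+np.cos(q)*ey
    f=piv+r*u-d*t; print(q,d,f.round(1),world2tool([*(f-s[:2]),0]).round(1))
E
```

```text
tcp [572.9  95.9 155.4] spread [0.08 0.01 0.12] [ 3.141e+00 -2.200e-03  2.200e-03]
[629.10402963 131.03556123  67.        ] [562.99451413 147.02243145  67.        ] 68.01505758923207 13.594510259978245
now [572.80604202  95.98971936 155.16853059]
0.1 32 [575.3 109.5] [  2.5 -13.5  -0. ]
0.1 22 [577.4 119.3] [  4.6 -23.3  -0. ]
0.4 20 [577.6 137.3] [  4.8 -41.3  -0. ]
0.7 20 [582.2 152.8] [  9.3 -56.8  -0. ]
1.0 20 [591.1 166.2] [ 18.2 -70.2  -0. ]
1.3 20 [603.6 176.3] [ 30.7 -80.4  -0. ]
1.5 19 [614.3 180.8] [ 41.4 -84.9  -0. ]
1.57 17 [619.9 181.6] [ 47.  -85.7   0. ]
```

```bash
python3 -m crank '[[0,0,0,30,0,0,0],[0,0,0,60,0,0,0],[0,0,0,85,0,0,0],[0,0,0,101,0,0,0],[0,0,0,101,0,0,0]]'
python3 -m crank '[[0,3,-10,0,0,0,0],[0,5,-20,0,0,0,0],[0,5,-27,0,0,0,0],[0,5,-34,0,0,0,0],[0,5,-41,0,0,0,0]]'
python3 - <<'E'
from h import *
s=read_state();print(s["position"],s["wrist_force"])
w=camw(2); save(w,"w36.png")
E
```

```text
clock: 40.9
position: [571.2, 95.6, 51.9]
ee_rot: [3.141, -0.001, -0.005]
wrist_force: [-0.1, -0.1, 0.2]
gripper_width: 0.2
clock: 41.4
position: [578.3, 137.0, 54.5]
ee_rot: [3.14, -0.002, 0.003]
wrist_force: [0.0, -2.4, 0.3]
gripper_width: 0.1
[578.34570715 136.97249961  54.54938256] [ 0.04910908 -2.38080166  0.3267035 ]
tcp [578.1 137.8  54.6] spread [0.2  0.87 0.01] [ 3.1407e+00 -1.1000e-03  2.6000e-03]
```

View pics/w36.png

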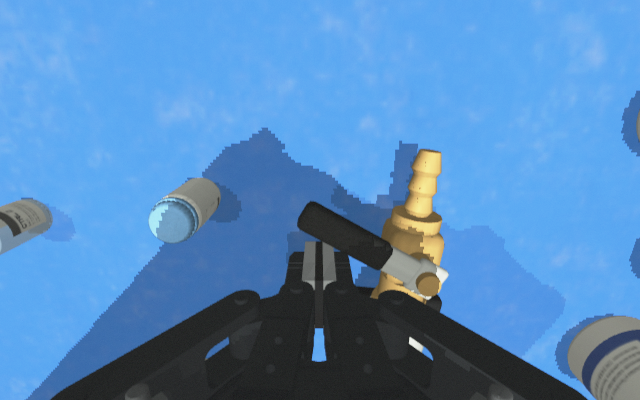

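```bash
python3 -m crank '[[0,2,-8,0,0,0,0],[0,4.5,-16,0,0,0,0],[0,9,-23,0,0,0,0],[0,13.5,-29,0,0,0,0],[0,19,-35,0,0,0,0]]'
python3 -m crank '[[0,6,-4.5,0,0,0,0],[0,11,-7,0,0,0,0],[0,16,-8.5,0,0,0,0],[0,19,-9,0,0,0,0],[0,19,-9,0,0,0,0]]'
python3 - <<'E'
from h import *
s=read_state();print(s["position"],s["wrist_force"])
w=camw(2); save(w,"w37.png")
E
```

```text
clock: 42.0
position: [596.8, 172.8, 53.8]
ee_rot: [3.141, -0.001, -0.0]
wrist_force: [-1.0, -1.2, -0.8]
gripper_width: -0.1
clock: 42.5
position: [614.5, 181.2, 53.7]
ee_rot: [3.141, -0.001, -0.004]
wrist_force: [-5.3, -1.3, 2.5]
gripper_width: -0.0
[614.51985841 181.24764962  53.69300883] [-5.27618531 -1.30774075  2.49231496]
tcp [614.5 181.2  53.7] spread [0.01 0.   0.01] [ 3.1409e+00 -1.4000e-03 -3.4000e-03]
```

View pics/w37.png

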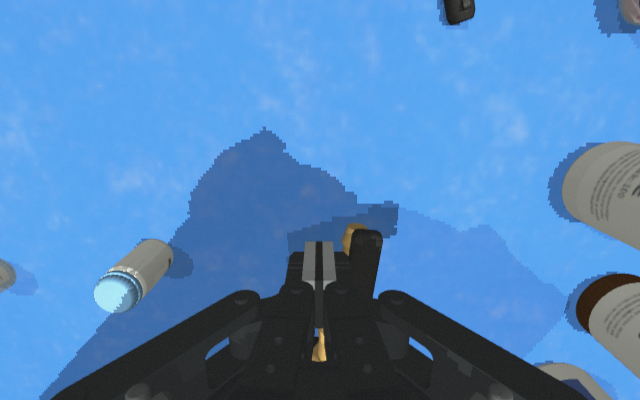

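```bash
python3 -m crank '[[0,1.5,0,0,0,0,0],[0,3,0,0,0,0,0],[0,3,0,0,0,0,0]]'
python3 - <<'E'
from h import *
v=cam("scene");save(v,"s38.png",(200,180,320,280),6)
v=cam("side");save(v,"d38.png",(310,120,400,220),6)
E
```

```text
clock: 42.9
position: [614.9, 181.2, 53.5]
ee_rot: [3.14, -0.0, -0.01]
wrist_force: [-11.5, -1.3, 6.0]
gripper_width: -0.3
```

View pics/s38.png

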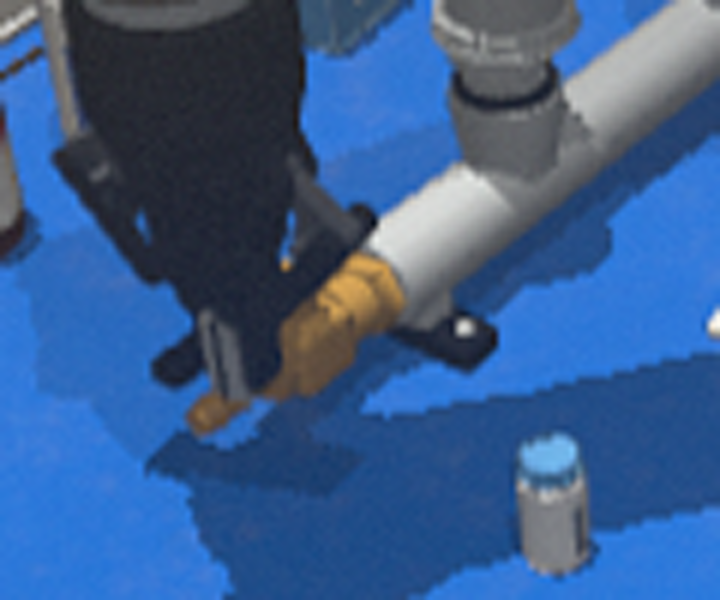

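```bash
python3 -m crank '[[0,-5,0,0,0,0,0],[0,-15,0,0,0,0,0],[0,-25,0,0,0,0,0],[0,-30,-5,-30,0,0,0],[0,-30,-5,-70,0,0,0]]'
python3 -m crank '[[0,0,30,-40,0,0,0],[0,0,60,-60,0,0,0],[0,0,60,-60,0,0,0],[0,0,60,-60,0,0,0],[0,0,60,-60,0,0,0]]'
python3 -m crank '[[0,0,0,0,0,0,0],[0,0,0,0,0,0,0],[0,0,0,0,0,0,0]]'
python3 - <<'E'
from h import *
w=camw(2); save(w,"w39.png")
v=cam("scene");save(v,"s39.png",(200,130,330,270),5)
v=cam("side");save(v,"d39.png",(250,120,410,280),4)
E
```

```text
clock: 43.5
position: [586.0, 186.2, 122.8]
ee_rot: [3.141, 0.001, -0.006]
wrist_force: [0.9, -0.2, -0.0]
gripper_width: -0.2
clock: 44.0
position: [587.9, 126.8, 183.5]
ee_rot: [3.141, -0.0, 0.0]
wrist_force: [0.3, 0.5, 0.4]
gripper_width: -0.3
clock: 44.3
position: [588.3, 126.9, 183.5]
ee_rot: [3.141, 0.0, -0.0]
wrist_force: [-0.6, 0.5, -0.2]
gripper_width: -0.2
tcp [588.4 126.8 183.5] spread [0.05 0.08 0.06] [ 3.1414e+00  2.0000e-04 -0.0000e+00]
```

View pics/w39.png

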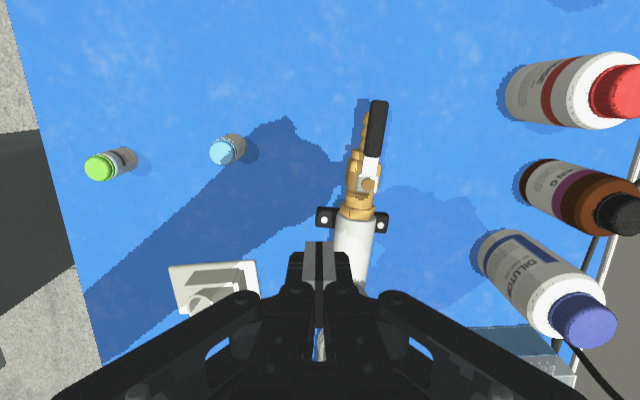

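View pics/s39.png

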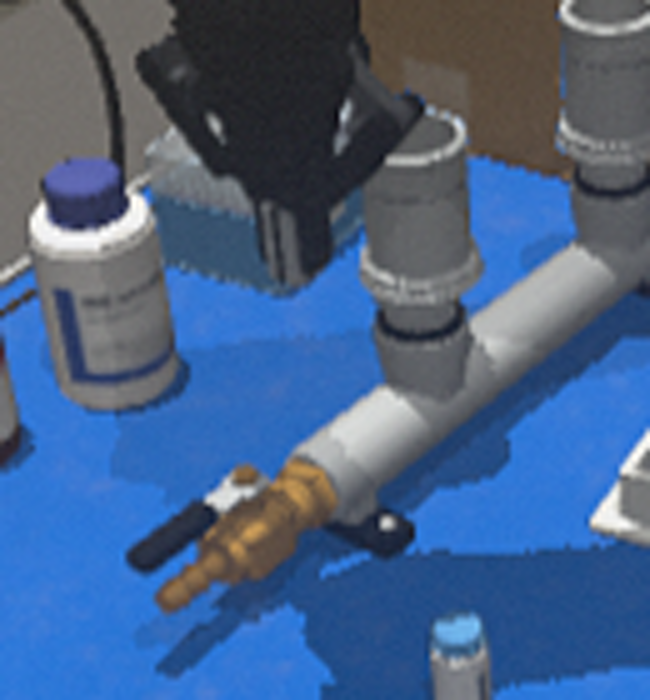

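View pics/d39.png

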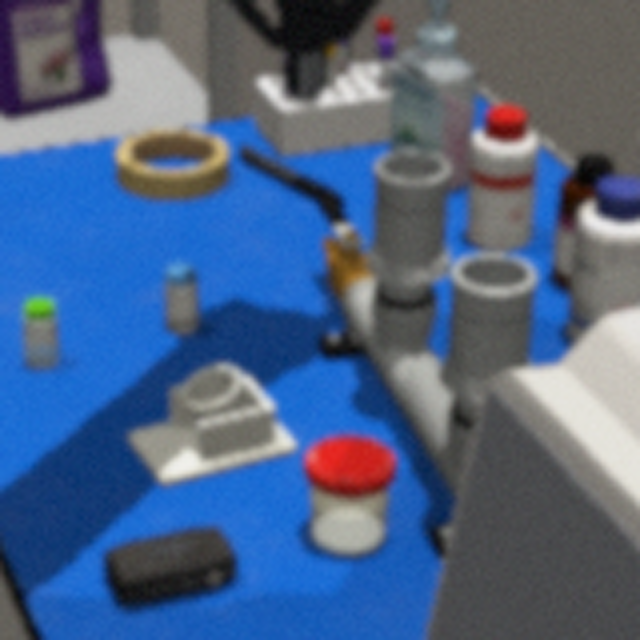

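```bash
python3 - <<'E'
from h import *
w=camw(2)
p=onz(w,(368.5,185),68); e=onz(w,(379,101),67); v=e-p; print(p,e,np.linalg.norm(v[:2]),"heading from +y, deg",np.degrees(np.arctan2(v[0],v[1])))
a=onz(w,(352,213),52)
print("vs manifold axis 6.7; lever angle ~",np.pi/2+np.arctan2(v[0],v[1])-np.radians(6.7))
E
```

```text
tcp [588.7 126.2 183.9] spread [0.03 0.06 0.05] [ 3.1412e+00 -1.4000e-03  1.0000e-03]
[629.58441648 130.68048304  68.        ] [634.73446909 198.39885064  67.        ] 67.9139187004959 heading from +y, deg 4.349032193549994
vs manifold axis 6.7; lever angle ~ 1.5297641979639551
```

Lever reads about 1.53 rad and stood against its stop; the funnel looks level and the robot is clear. Handing in.

```bash
python3 -m crank '[[0,0,0,0,0,0,0],[0,0,0,0,0,0,0],[0,0,0,0,0,0,0]]'; python3 -c "
from station import *
print(sign_off())"
```

```text
clock: 44.9
position: [588.8, 126.0, 184.1]
ee_rot: [3.141, -0.002, 0.001]
wrist_force: [-0.0, 0.6, 0.9]
gripper_width: -0.3
the job is handed in; nothing more can be done
None
```

The empty place is made up like its neighbour, the valve is open, and I handed the job in at 44.9 s of the 72 s allowed. `sign_off()` reports no verdict, so these results rest on my own checks.

**What I did**
1. **Disc:** I tipped it with a light push on its smooth face. It fell flat about where it stood, holes up.
2. **Head:** I took it from the stand along its 20° axis and seated it in the port. It stopped with 13.6 N pushing back, about at the expected home height.
3. **Disc on head:** It went on with no resistance, spigot in the bore.
4. **Funnel:** I lowered it until it carried 5.5 N, then let go.
5. **Lever:** I swept it round to its stop. Another 3 mm of commanded push moved the finger only about 0.4 mm, and the force roughly doubled to 11.5 N.

**Last checks**
- **Stack:** In the scene and side views it looks the same as the finished place and shows no tilt; I judged its level by eye.
- **Lever:** I measured about 1.53 rad from the wrist image; the limit is 1.4.
- **Pouch:** It looks unmoved. I never touched it.
- **Robot:** It ended clear of everything, with no force at the wrist beyond noise.

**Disagreements**
- **Port position:** My first wrist-camera estimate was about 2 mm off in x and 4 mm in y from where the head actually seated. I corrected this from the contact forces and from closer views.
- **Valve line:** The lever's measured heading differs by about 2° from my estimate of the manifold's axis. That is within the measuring error.

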